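# Restock a relay lane, oldest to the front

### The job

Restock the relay lane so that the oldest gets used first: pull the square relay that stands at the back of its rack lane forward along that lane until it is up against the front stop, and only then take the other square relay from the bench and stand it in the same lane close up behind it. Set the relays down upright in the lane instead of dropping them, and leave the round cans and the other things on the bench where they are.

Things in the scene. Friction and masses are not known exactly. Their poses are not given: they have to be found in the camera images.
- rack: Fixed grey sheet-metal rack, 200 long, 250 wide, with two identical lanes along its x axis, centre lines at y = +50 and -50. Origin on the bench (z = 0), 110 behind the inner faces of the front stops; x points from the lanes' front to their back, y left, z up. Its yaw is 0.75 to 1.25 rad: the lanes open towards the robot's right. Lane floors are 12 above the origin. Side posts under the deck: y = +-122, x = 50 to 70.
- left_front (a point): Point on the floor of the left (rack +y) lane, on its centre line, at the inner face of the front stop. The stop is a steel lip 4 thick, its top 14 above the lane floor. The lane is 50 wide between steel guide rails 3 thick, their tops 12 above the lane floor, and is open at the back. Axes as the rack.
- right_front (a point): The same point of the right (rack -y) lane, which is just like the left one. Axes as the rack.
- deck_edge (a point): Middle of the lower front edge of the fixed deck that runs over the back of both lanes: at rack x = 0, 100 above the lane floors. The deck is 250 wide, goes 72 back from here and is 6 thick; a lip along its front edge rises to 34 above this point, with small stock behind it up to 36 above this point. Nothing is over the lanes in front of it. Axes as the rack.
- old_relay: Old stock: black square relay block, grey base band, 40 x 40 x 65 high, about 0.12 kg, upright at the back of either lane, its centre 2 to 14 behind the deck's front edge, square to the lane within 0.06 rad. Origin: centre of its underside, z up. All four sides alike. Because of the deck, fingers must come in slanting from the lane's front, 30 to 45 degrees off vertical, at its upper half.
- new_relay: New stock: a relay block of the same make and size (40 x 40 x 65 high, about 0.12 kg), standing upright on the bench to the left or the right of the rack, any yaw. Origin: centre of its underside, z up. All four sides alike: it may go in any way round.
- lane_can: Bystander: round steel can, 38 diameter, 55 high, standing at the back of the other lane. Origin: centre of its underside. Leave alone.
- bench_can: Bystander: round steel can of the same size, standing on the bench on the opposite side of the rack from the new relay. Origin: centre of its underside. Leave alone.
- connector: Bystander: black connector block, about 60 x 55 x 30 high, loose on the bench. Origin: centre of its underside. Leave alone.
- screwdriver: Bystander: screwdriver lying on the bench. Leave alone.
- wrench: Bystander: flat wrench lying on the bench at the right. Leave alone.
- fuse_tray: Bystander: low open grey tray, 140 x 100 x 30 high, on the bench. Origin: centre of its underside. Leave alone.
Not all that is in view belongs to the job. Leave any orange look-alike of the old_relay alone.

How it is judged:
By the outcome, as a careful person would: the job done as asked, in the order asked, and still so for the second after the job is handed in, with the robot touching nothing.
It also fails if it takes over 64 s, if anything falls off the work surface, if the arm or the gripper's body presses on something with over 40 N, if the wrist force passes 120 N, or if a joint passes its speed limit or range.

### The arm

A 6-joint arm with a two-finger parallel gripper is mounted at the origin on the work surface. World frame = base frame: x ahead of the robot, y to its left, z up, the work surface at z = 0. Lengths are in m, angles in rad, forces in N, time in s.
With the tool pointing down it reaches from about 0.4 to 0.925 m from the base axis. Payload 3.4 kg.
Tool frame: the origin (TCP) lies midway between the tips of the shut fingers; the grasp point (between the pads) lies 19 mm behind it (manip.hold_point_z is the distance from the TCP to the grasp point, in m); z points along the fingers, y is the direction in which the jaws open and shut (so a half turn about z gives the same grasp; the last joint's range is limited). The gripper opens to 85 mm and grips with 20 to 120 N. Pads are 22 mm wide; open, the fingers measure 114 mm over their backs; the gripper's body (76 mm by 85 mm) begins 54 mm behind the grasp point. The pads swing forward as they close: fully open they stand 13 mm farther back than shut.
Start: joints at [-1.296, 0.307, 1.506, -0, 1.328, -0.073], TCP at [0.196, -0.541, 0.231] pointing down, gripper open.
Joint ranges: [-3.12, 3.12], [-1.05, 2.28], [0.14, 2.33], [-1.42, 4.57], [0.1, 2.73], [-2.68, 2.68]. Speed limits (rad/s): [2.57, 2.57, 3.14, 3.14, 3.14, 3.14].

### API

Orientations are given as a unit quaternion [x, y, z, w].
In Python, from cell import manip gives the robot as it stands. The module is installed in compiled form; this text tells all that it offers.
- The arm moves only by the tool arm_command, never from a script. Its argument "increments" is text: rows parted by semicolons, each of 6 numbers parted by spaces: the shift along the tool's x, y, z in m, then the turn, a rotation vector about the tool's x, y, z in degrees. In form: dx dy dz ax ay az; .... A call has 1 to 10 rows; each row shifts and turns the pose as measured when the row begins, along the tool's axes as they then stand; what a row does not reach is not made up. A row lasts 1/12 s, in which the tool goes at most 41.7 mm and 7.16 degrees, less where a joint would pass 70% of its speed; a pose out of reach is approached as far as the arm can. A call with a gripper value outside its range is refused whole. "grip" is the opening, from 0 (shut) to 1 (fully open), set as the call begins (left out, the last holds). The fingers move at their own pace and stop on an object; "newtons" is the grip in N (left out, the last holds). Time passes only in rows, so rows that do not move let the fingers close. It gives the time, the measured TCP pose, the force and the opening at its end, in the units of the state.
- manip.get_obs(): the state, without advancing time (a new reading comes with each control period).
- manip.snapshot(name): name is "side" or "top"; returns the picture (384x512x3 uint8, red, green, blue); there is no depth.
- manip.camera_model(name): a dict with "K" (3x3 intrinsics, pixels), "dist" ([k1, k2, p1, p2, k3] as OpenCV has them; the pictures are not rectified), "origin" and "orientation" of the camera in the world. Camera axes: x right, y down, z forward; pixel columns grow to the right and rows downward; lengths in m; the calibration is good to about 2 mm. A picture is of the moment at which its call begins. camera_model takes no time and is no camera call.
- manip.job_done(): hands the job in, once; it reports no verdict.
The state is a dict: "clock": time; "joint_pos": joint angles; "joint_vel": joint speeds; "tau": joint torques, N m; "tcp_pos": TCP position; "ee_rot": TCP orientation; "contact_force": force on the tool from outside, world axes, zero at the start; "ft_torque": the same for the moment, N m; "opening": opening from 0.0 (shut) to 1.0 (fully open).
Only numpy, scipy, OpenCV 4.12 (cv2) and the standard library are available. Lean on these libraries where they do the work, as an engineer would, in place of code of your own. Each camera call takes 0.05 s, during which the arm holds its last target.

## Working session

There is one attempt and no reset: what is moved stays moved. The work goes in short steps, Python scripts to look and compute and a tool call to move; the robot and the scene stay as the last step left them, time stands still between calls to the robot, and variables do not carry over. Pictures are saved under pics/ and viewed, and the job is handed in when it is done.

Besides the shell and the picture viewer there is one more tool, called after "Request:" by a JSON object that holds its "fn" and its "kwargs", one argument or row to a line. arm_command: Moves the arm, as the interface text tells. Its arguments: {"type":"object","properties":{"increments":{"type":"string"},"grip":{"type":"number"},"newtons":{"type":"number"}},"required":["increments"]}

```bash
mkdir -p pics; ls
python3 - <<'E'
from cell import manip
import cv2,numpy as np
o=manip.get_obs()
print({k:np.round(v,3).tolist() for k,v in o.items()},manip.hold_point_z)
for n in("side","top"):
    cv2.imwrite(f"pics/{n}0.png",cv2.cvtColor(manip.snapshot(n),cv2.COLOR_RGB2BGR))
    m=manip.camera_model(n);print(n,{k:np.round(v,4).tolist() for k,v in m.items()})
E
```

```text
pics
{'clock': 0.0, 'joint_pos': [-1.297, 0.308, 1.508, -0.0, 1.328, -0.073], 'joint_vel': [-0.001, 0.0, -0.0, 0.001, 0.0, -0.002], 'tau': [-0.0, -45.755, -25.192, -0.0, 0.014, 0.0], 'tcp_pos': [0.196, -0.54, 0.23], 'ee_rot': [0.985, 0.173, -0.0, -0.001], 'contact_force': [-0.212, 0.194, 0.013], 'ft_torque': [0.008, 0.016, 0.051], 'opening': 1.0} 0.0187
side {'K': [[364.0283, 0.0, 257.3584], [0.0, 364.0283, 191.3914], [0.0, 0.0, 1.0]], 'dist': [-0.0768, 0.0, 0.0, 0.0, 0.0], 'origin': [0.2877, -0.7002, 0.9258], 'orientation': [0.9097, -0.2036, 0.0795, -0.3532]}
top {'K': [[414.3067, 0.0, 256.5235], [0.0, 414.3067, 197.2762], [0.0, 0.0, 1.0]], 'dist': [-0.1236, 0.0, 0.0, 0.0, 0.0], 'origin': [0.3087, 0.0084, 1.3709], 'orientation': [0.7134, -0.6917, 0.0791, -0.0801]}
```

View pics/side0.png

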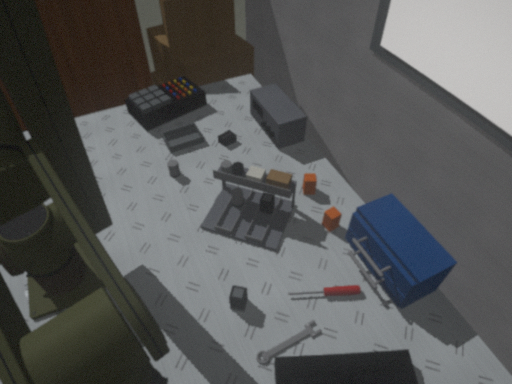

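View pics/top0.png

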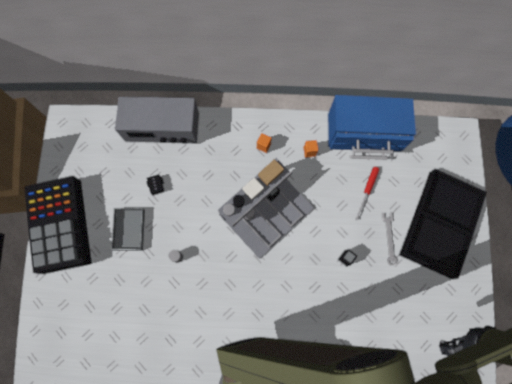

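In side view, the rack is near (250,205), with a black relay under the deck edge at (267,203) and the new relay at (239,297). In the top view the new relay is at (348,257) and the rack is near (265,210). I'll zoom in on these.

Run:
```python
import cv2,numpy as np
s=cv2.imread("pics/side0.png");t=cv2.imread("pics/top0.png")
def crop(im,x0,y0,w,h,k,n):
    c=cv2.resize(im[y0:y0+h,x0:x0+w],None,fx=k,fy=k,interpolation=cv2.INTER_CUBIC)
    c=cv2.convertScaleAbs(c,alpha=1.5,beta=10)
    for i in range(0,w,10):
        cv2.putText(c,str(x0+i),(i*k,8),0,.3,(0,0,255),1); cv2.line(c,(i*k,10),(i*k,14),(0,0,255),1)
    for i in range(0,h,10):
        cv2.putText(c,str(y0+i),(0,i*k+4),0,.3,(0,0,255),1)
    cv2.imwrite(n,c)
crop(s,195,150,110,100,6,"pics/s1.png")
crop(t,210,150,110,110,5,"pics/t1.png")
```

```text
(no output)
```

View pics/s1.png

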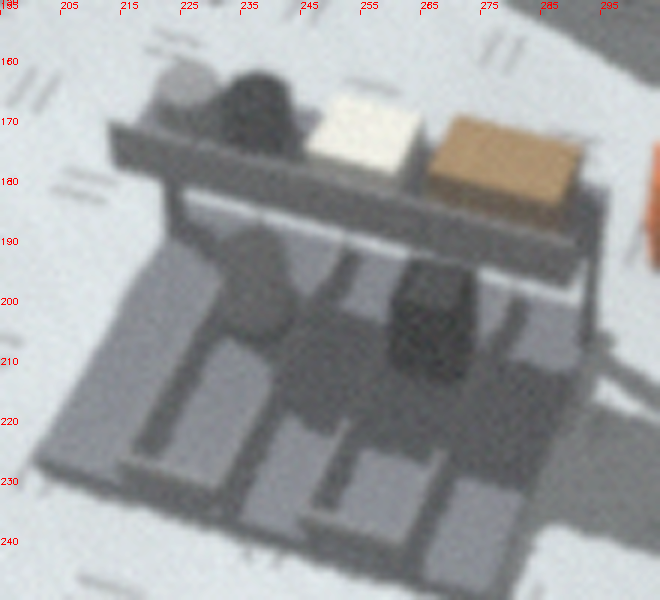

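View pics/t1.png

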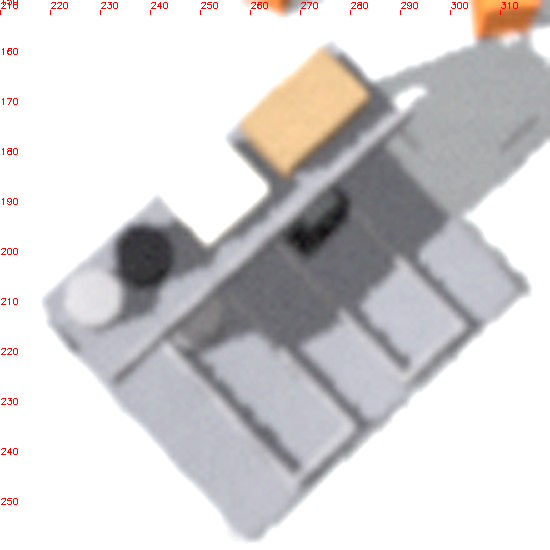

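```bash
cat > h.py <<'E'
from cell import manip
import cv2,numpy as np
from scipy.spatial.transform import Rotation as R
def cam(n):
    m=manip.camera_model(n);return np.array(m["K"]),np.array(m["dist"]),np.array(m["origin"]),R.from_quat(m["orientation"]).as_matrix()
def ray(n,uv):
    K,d,o,Rm=cam(n);p=cv2.undistortPoints(np.array([[uv]],float),K,d)[0,0]
    return o,Rm@np.array([p[0],p[1],1])
def onz(n,uv,z):
    o,v=ray(n,uv);return o+v*(z-o[2])/v[2]
def proj(n,P):
    K,d,o,Rm=cam(n);P=np.atleast_2d(P).astype(float)
    return cv2.projectPoints(P,cv2.Rodrigues(Rm.T)[0],-Rm.T@o,K,d)[0][:,0]
def tri(uvs):
    A=np.zeros((3,3));b=np.zeros(3)
    for n,uv in uvs.items():
        o,v=ray(n,uv);v=v/np.linalg.norm(v);M=np.eye(3)-np.outer(v,v);A+=M;b+=M@o
    return np.linalg.solve(A,b)
def grab(n,f):
    im=cv2.cvtColor(manip.snapshot(n),cv2.COLOR_RGB2BGR);cv2.imwrite("pics/"+f+".png",im);return im
def crop(im,x0,y0,w,h,k,f,al=1.5):
    c=cv2.resize(im[y0:y0+h,x0:x0+w],None,fx=k,fy=k,interpolation=cv2.INTER_CUBIC);c=cv2.convertScaleAbs(c,alpha=al,beta=10)
    for i in range(0,w,10): cv2.putText(c,str(x0+i),(i*k,8),0,.3,(0,0,255),1)
    for i in range(0,h,10): cv2.putText(c,str(y0+i),(0,i*k+4),0,.3,(0,0,255),1)
    cv2.imwrite("pics/"+f+".png",c)
E
python3 - <<'E'
from h import *
np.set_printoptions(precision=4,suppress=True)
def pr(l,P,Q):
    print(l,P,Q,"len",np.linalg.norm(P-Q),"ang",np.arctan2(*(Q-P)[[1,0]]))
pr("side plate front z12 R->L",onz("side",(277.5,249),.012),onz("side",(200.5,226.5),.012))
pr("top plate front R->L",onz("top",(315.5,207),.012),onz("top",(260.5,257.5),.012))
pr("top lip R->L z.146",onz("top",(292,172),.146),onz("top",(232.5,226),.146))
pr("side lip top R->L",onz("side",(293.5,191),.146),onz("side",(213.5,170.5),.146))
pr("side lip bot R->L",onz("side",(291.5,197),.112),onz("side",(214.5,177.5),.112))
pr("stop R top R->L",onz("top",(303,214),.026),onz("top",(292,224),.026))
pr("stop L top",onz("top",(281,234),.026),onz("top",(270,244.5),.026))
s=cv2.imread("pics/side0.png");t=cv2.imread("pics/top0.png")
crop(s,215,270,60,50,9,"s2");crop(t,325,235,50,40,9,"t2")
print(proj("side",onz("top",(315.5,207),.012)),proj("side",onz("top",(260.5,257.5),.012)))
E
```

```text
side plate front z12 R->L [ 0.6001 -0.1803  0.012 ] [ 0.4202 -0.0034  0.012 ] len 0.2522569554619439 ang 2.36476750767458
top plate front R->L [ 0.5934 -0.1838  0.012 ] [ 0.4194 -0.004   0.012 ] len 0.25012249722487945 ang 2.3397038476035155
top lip R->L z.146 [ 0.6732 -0.0924  0.146 ] [0.4997 0.0835 0.146 ] len 0.2470805660168163 ang 2.349474022491166
side lip top R->L [ 0.6884 -0.0986  0.146 ] [0.5079 0.0806 0.146 ] len 0.25436676760387766 ang 2.359643299949331
side lip bot R->L [ 0.6886 -0.0912  0.112 ] [0.5092 0.0837 0.112 ] len 0.250494412937941 ang 2.368655505395886
stop R top R->L [ 0.5655 -0.1403  0.026 ] [ 0.531  -0.1043  0.026 ] len 0.04989774714398954 ang 2.335087543293177
stop L top [ 0.4968 -0.0687  0.026 ] [ 0.4614 -0.0336  0.026 ] len 0.04992193052322452 ang 2.3610275644638055
[[276.035  250.7223]] [[200.3399 226.7249]]
```

View pics/s2.png

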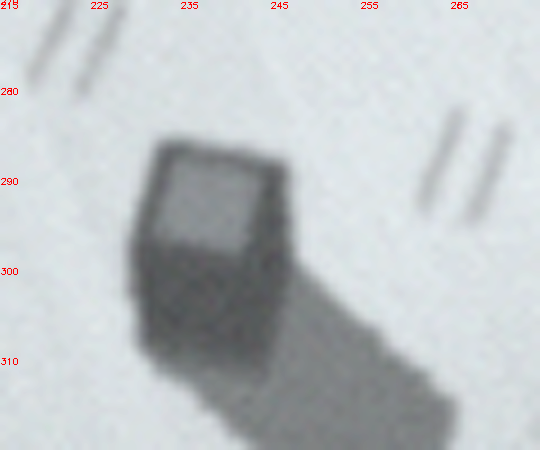

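View pics/t2.png

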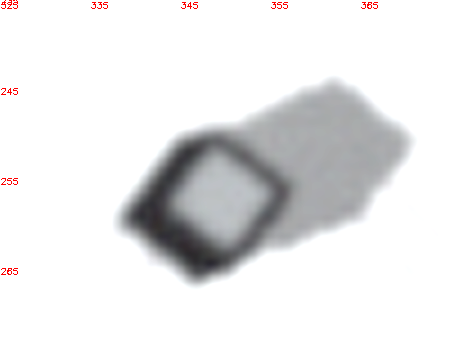

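Run:
```python
from h import *
s=cv2.imread("pics/side0.png");t=cv2.imread("pics/top0.png")
crop(t,265,185,55,55,11,"t3");crop(s,240,185,55,60,10,"s3",2)
```

```text
(no output)
```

View pics/t3.png

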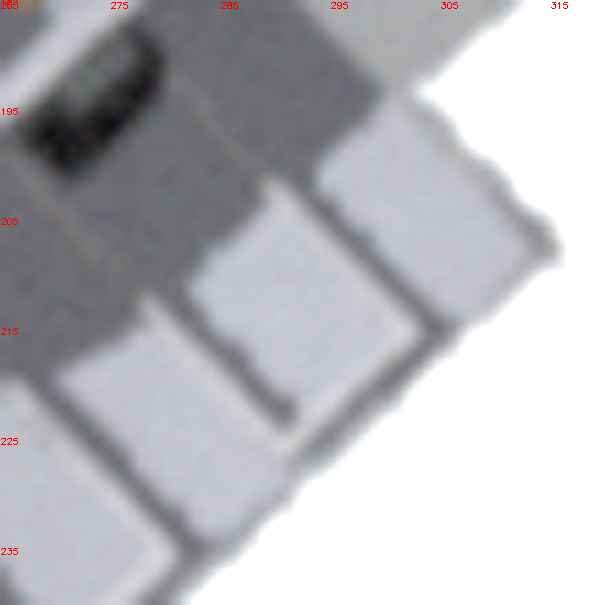

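View pics/s3.png

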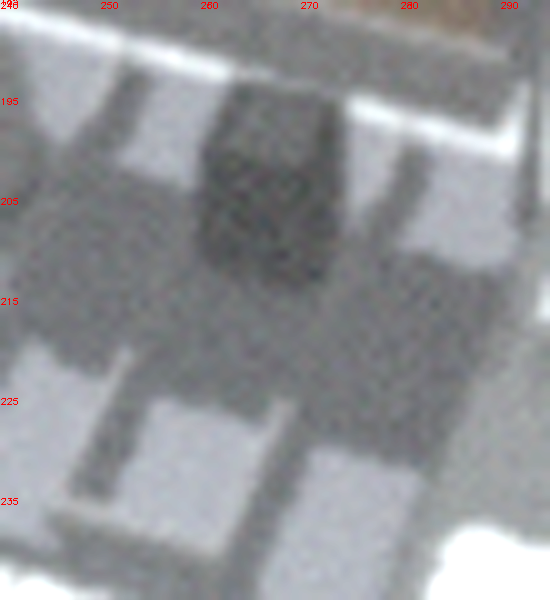

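Run:
```python
from h import *
from scipy.optimize import least_squares
np.set_printoptions(precision=4,suppress=True)
def px(x0,y0,k,c): return (x0+(c[0]+.5)/k-.5, y0+(c[1]+.5)/k-.5)
T=lambda c:px(265,185,11,c); T1=lambda c:px(210,150,5,c); S1=lambda c:px(195,150,6,c)
C=[("top",T1((527,288)),(-120,-125,12)),("top",T1((252,540)),(-120,125,12)),
("top",T((420,325)),(-110,-75,26)),("top",T((290,447)),(-110,-25,26)),
("top",T1((411,110)),(0,-125,146)),("top",T1((113,382)),(0,125,146)),
("top",T1((298,473)),(-110,75,26)),("top",T1((350,428)),(-110,25,26)),
("side",S1((35,462)),(-120,125,12)),("side",S1((497,598)),(-120,-125,12)),
("side",S1((577,243)),(0,-125,146)),("side",S1((111,122)),(0,125,146)),
("side",S1((575,288)),(0,-125,112)),("side",S1((115,165)),(0,125,112)),
("side",S1((305,516)),(-110,-25,26)),("side",S1((122,462)),(-110,75,26))]
def W(p,P):
    c,s=np.cos(p[2]),np.sin(p[2]);P=np.array(P)/1000.
    return np.array([p[0]+c*P[0]-s*P[1],p[1]+s*P[0]+c*P[1],P[2]])
def res(p): 
    return np.concatenate([(onz(n,uv,P[2]/1000)-W(p,P))[:2]*1000 for n,uv,P in C])
r=least_squares(res,[.59,-.01,.78],loss="soft_l1",f_scale=3)
print(r.x,res(r.x).reshape(-1,2).round(1).tolist())
np.save("rack.npy",r.x)
c,s=np.cos(r.x[2]),np.sin(r.x[2])
def rk(P): d=P[:2]-r.x[:2];return np.array([c*d[0]+s*d[1],-s*d[0]+c*d[1]])*1000
# old relay (side crop s3, k10 from 240,185)
S=lambda c:px(240,185,10,c)
for l,n,uv,z in [("bot front-left","side",S((203,258)),.012),("bot front-right","side",S((305,286)),.012),("top front L","side",S((207,150)),.077),("top front R","side",S((320,160)),.077),("T front corner L bot","top",T((70,180)),.012),("T topfrontL","top",T((20,130)),.077),("T right","top",T((165,60)),.077)]:
    print(l,rk(onz(n,uv,z)))
# new relay
S=lambda c:px(215,270,9,c);Tn=lambda c:px(325,235,9,c)
for f,n,cs in [(S,"side",[(160,142),(285,158),(280,262),(135,248)]),(Tn,"top",[(205,135),(290,190),(225,270),(150,205)])]:
    Q=np.array([onz(n,f(c),.065)[:2] for c in cs]);print(n,Q.tolist(),Q.mean(0),[np.linalg.norm(Q[i]-Q[i-1]) for i in range(4)],[np.degrees(np.arctan2(*(Q[i]-Q[i-1])[::-1]))%90 for i in range(4)])
```

```text
[ 0.5914 -0.0057  0.7854] [[-2.4, -3.1], [0.9, -0.2], [-1.5, -2.9], [-4.4, 0.4], [-5.4, 2.4], [-3.4, 1.7], [1.6, -0.5], [-3.2, 1.6], [1.6, -1.4], [4.5, -2.0], [3.0, 2.1], [4.6, 0.9], [4.7, 2.3], [4.7, 3.8], [-1.6, -3.0], [-2.2, -2.8]]
bot front-left [  5.3931 -30.3362]
bot front-right [  5.5074 -65.2134]
top front L [ -3.9765 -34.5545]
top front R [  3.9743 -68.775 ]
T front corner L bot [ -6.8035 -32.5834]
T topfrontL [  5.2129 -20.6718]
T right [ -8.6139 -66.0924]
side [[0.42385569371619897, -0.2604283862831917], [0.4545309024152044, -0.280432706259677], [0.44001583546149925, -0.30938912170710936], [0.4045977118602473, -0.28809714671283876]] [ 0.4308 -0.2846] [np.float64(0.033710979945373386), np.float64(0.036621595356417035), np.float64(0.03239075738902756), np.float64(0.041325436217784874)] [np.float64(55.16135138259153), np.float64(56.89029732682927), np.float64(63.376632134244545), np.float64(58.987379760645865)]
top [[0.44754929219503065, -0.27801144789005744], [0.4288794945284975, -0.30806518133774347], [0.40037543734612957, -0.284589055308796], [0.42248779463806774, -0.2582263864448652]] [ 0.4248 -0.2822] [np.float64(0.03193003783567585), np.float64(0.035380619540277256), np.float64(0.0369270872014396), np.float64(0.034408525900357895)] [np.float64(51.710303501439675), np.float64(58.15087417714142), np.float64(50.5249092562905), np.float64(50.01090427572813)]
```

```bash
cat >> h.py <<'E'
from scipy.linalg import logm
rack=np.load("rack.npy")
np.set_printoptions(precision=4,suppress=True)
def W(P,p=rack):
    c,s=np.cos(p[2]),np.sin(p[2]);P=np.array(P)/1000.
    return np.array([p[0]+c*P[0]-s*P[1],p[1]+s*P[0]+c*P[1],P[2]])
def rk(P,p=rack):
    c,s=np.cos(p[2]),np.sin(p[2]);d=np.array(P)[:2]-p[:2];return np.array([c*d[0]+s*d[1],-s*d[0]+c*d[1],P[2]])*1000*np.array([1,1,1])
def Rt(th,yaw=rack[2]):   # tilt deg toward +x(yaw), jaws along -y(yaw)
    x=np.array([np.cos(yaw),np.sin(yaw),0]);y=np.array([np.sin(yaw),-np.cos(yaw),0]);z=np.array([0,0,-1.])
    t=np.radians(th);return np.c_[np.cos(t)*x-np.sin(t)*z,y,np.cos(t)*z+np.sin(t)*x]
def T(p,Rm): M=np.eye(4);M[:3,:3]=Rm;M[:3,3]=p;return M
def cur():
    o=manip.get_obs();return T(o["tcp_pos"],R.from_quat(o["ee_rot"]).as_matrix()),o
def plan(p,Rm,n=None):
    M,o=cur();D=np.linalg.inv(M)@T(p,Rm);L=np.real(logm(D))
    v=L[:3,3]*1000;w=np.degrees([L[2,1],L[0,2],L[1,0]])
    nn=n or int(np.ceil(max(np.linalg.norm(v)/38,np.linalg.norm(w)/6.5,1)))
    print("t",o["clock"],"rows",nn,"mm/row",(v/nn).round(1),"deg/row",(w/nn).round(2),"| straight tool-frame mm",(D[:3,3]*1000).round(1),"rotvec",R.from_matrix(D[:3,:3]).as_rotvec(degrees=True).round(1))
def st():
    M,o=cur();print("rack TCP",rk(M[:3,3]).round(1),"zdir",M[:3,2],"F",np.round(o["contact_force"],1),"open",round(float(o["opening"]),3),"t",o["clock"],"q",np.round(o["joint_pos"],2))
E
python3 - <<'E'
from h import *
st(); print(W((-75,-51,134)));plan(W((-75,-51,134)),Rt(44))
E
```

```text
rack TCP [-657.5  -98.   230.5] zdir [-0.0005  0.0018 -1.    ] F [-0.5 -0.4  0.4] open 0.997 t 0.1 q [-1.3   0.31  1.51  0.    1.33 -0.07]
[ 0.5745 -0.0948  0.134 ]
t 0.1 rows 17 mm/row [29.2 -9.9 18.4] deg/row [ 0.56  2.54 -1.4 ] | straight tool-frame mm [ 507.7 -289.3   97.1] rotvec [  9.5  43.2 -23.9]
```

Run:
```python
from h import *
M,o=cur();G=T(W((-130,-51,220)),Rt(44));plan(G[:3,3],Rt(44),16)
from scipy.linalg import expm
L=np.real(logm(np.linalg.inv(M)@G))
for k in range(0,17,2): print((M@expm(L*k/16).real)[:3,3])
```

```text
t 0.1 rows 16 mm/row [ 29.8 -10.   13.1] deg/row [ 0.6   2.7  -1.49] | straight tool-frame mm [ 457.9 -266.1   11. ] rotvec [  9.5  43.2 -23.9]
[ 0.1958 -0.54    0.2305]
[ 0.245  -0.4988  0.2074]
[ 0.2936 -0.454   0.1905]
[ 0.3409 -0.4061  0.1799]
[ 0.3862 -0.3553  0.1757]
[ 0.429  -0.3022  0.1777]
[ 0.4685 -0.2473  0.186 ]
[ 0.5042 -0.1909  0.2001]
[ 0.5356 -0.1337  0.22  ]
```

Clear of everything (lowest TCP point is 0.176, above the 65 mm relay).

Request:
{"fn": "arm_command", "kwargs": {
  "increments": "0.03 -0.01 0.013 0.6 2.7 -1.5; 0.03 -0.01 0.013 0.6 2.7 -1.5; 0.03 -0.01 0.013 0.6 2.7 -1.5; 0.03 -0.01 0.013 0.6 2.7 -1.5; 0.03 -0.01 0.013 0.6 2.7 -1.5; 0.03 -0.01 0.013 0.6 2.7 -1.5; 0.03 -0.01 0.013 0.6 2.7 -1.5; 0.03 -0.01 0.013 0.6 2.7 -1.5; 0.03 -0.01 0.013 0.6 2.7 -1.5; 0.03 -0.01 0.013 0.6 2.7 -1.5",
  "grip": 1
}}

```text
clock: 0.93
tcp_pos: [0.4373, -0.2998, 0.168]
ee_rot: [0.923, 0.295, 0.227, -0.095]
contact_force: [0.2, 0.2, 0.3]
opening: 0.999
```

Run:
```python
from h import *
st();plan(W((-100,-51,160)),Rt(44))
```

```text
rack TCP [-316.9  -99.   168. ] zdir [ 0.3635  0.3092 -0.8788] F [0.2 0.2 0.3] open 0.999 t 0.9333 q [-1.02  0.33  1.78  0.54  1.17 -0.32]
t 0.9333 rows 6 mm/row [ 27.7 -10.7  22.3] deg/row [ 0.57  2.56 -1.44] | straight tool-frame mm [176.5 -80.8 108.4] rotvec [ 3.4 15.4 -8.7]
```

Request:
{"fn": "arm_command", "kwargs": {
  "increments": "0.028 -0.011 0.022 0.6 2.6 -1.4; 0.028 -0.011 0.022 0.6 2.6 -1.4; 0.028 -0.011 0.022 0.6 2.6 -1.4; 0.028 -0.011 0.022 0.6 2.6 -1.4; 0.028 -0.011 0.022 0.6 2.6 -1.4; 0.028 -0.011 0.022 0.6 2.6 -1.4; 0 0 0 0 0 0"
}}

```text
clock: 1.52
tcp_pos: [0.5623, -0.1006, 0.1569]
ee_rot: [0.853, 0.355, 0.352, -0.151]
contact_force: [-1.0, 0.6, -0.3]
opening: 0.999
```

Run:
```python
from h import *
st();plan(W((-75,-51,131)),Rt(44))
im=grab("side","sa");crop(im,195,130,110,110,5,"sa1")
im=grab("top","ta");crop(im,210,150,110,110,5,"ta1")
```

```text
rack TCP [-87.7 -46.4 156.9] zdir [ 0.4932  0.5071 -0.7068] F [-1.   0.6 -0.3] open 0.999 t 1.5167 q [-0.74  0.4   1.94  0.96  1.04 -0.58]
t 1.5167 rows 1 mm/row [-9.1  4.7 27.4] deg/row [-0.56 -1.02 -0.01] | straight tool-frame mm [-9.3  4.8 27.3] rotvec [-0.6 -1.  -0. ]
```

View pics/sa1.png

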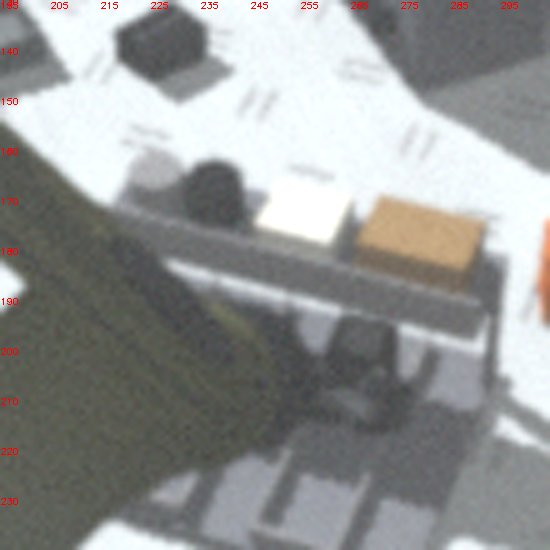

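View pics/ta1.png

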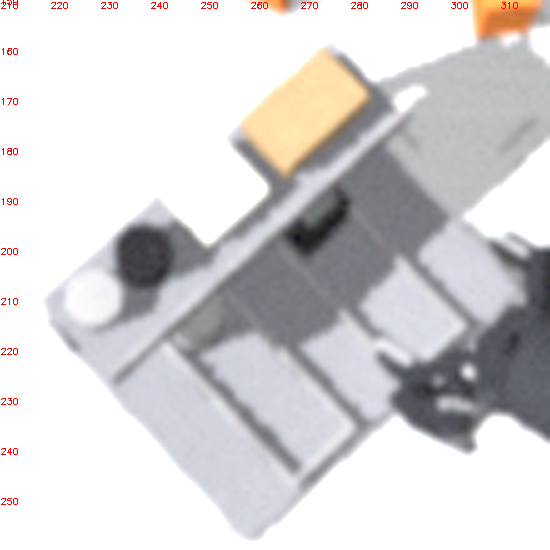

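Run:
```python
from h import *
M,o=cur();p=M[:3,3]
for s in(-1,1):
    q=p+M[:3,1]*s*.0425-M[:3,2]*.013
    print(rk(q),proj("top",q),proj("side",q))
print(proj("top",p),proj("side",p))
im=cv2.imread("pics/ta.png");crop(im,265,195,60,60,10,"ta2",2)
im=cv2.imread("pics/sa.png");crop(im,235,180,50,50,11,"sa2",2.5)
```

```text
[-99.8803  -6.7492 166.2492] [[288.2208 217.9451]] [[239.4504 200.3037]]
[-99.573  -91.748  165.9136] [[308.4912 198.6677]] [[268.6159 208.3033]]
[[295.9576 206.6931]] [[255.0266 204.0535]]
```

View pics/ta2.png

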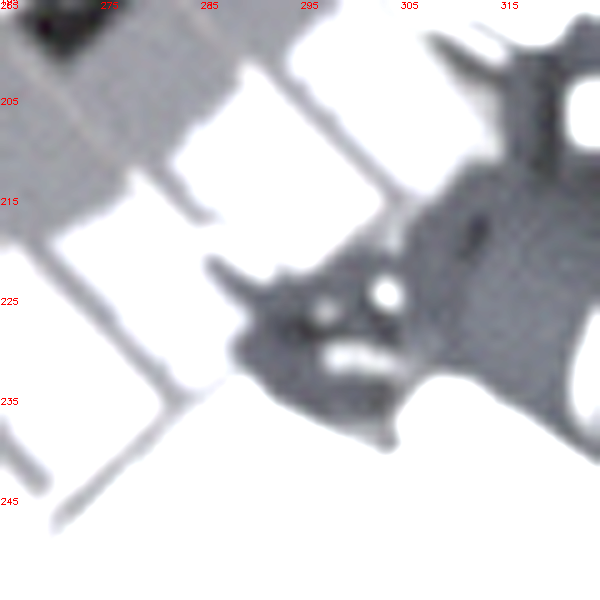

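View pics/sa2.png

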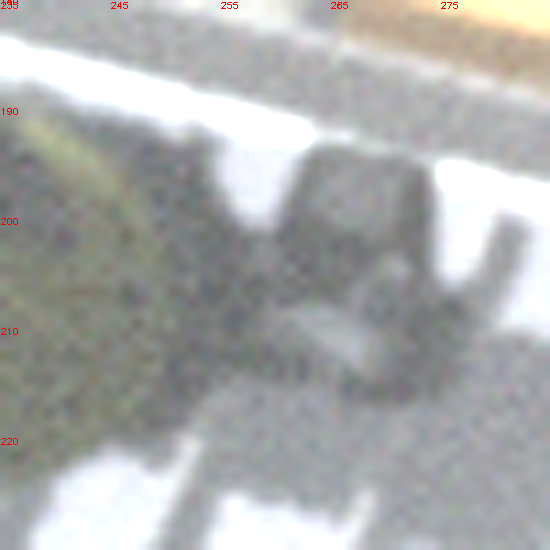

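Request:
{"fn": "arm_command", "kwargs": {
  "increments": "-0.009 0.005 0.027 -0.6 -1 0; 0 0 0.025 0 0 0; 0 0 0.025 0 0 0; 0 0 0 0 0 0"
}}

```text
clock: 1.95
tcp_pos: [0.6026, -0.0818, 0.0947]
ee_rot: [0.859, 0.353, 0.346, -0.134]
contact_force: [-0.0, 0.6, -0.7]
opening: 0.999
```

Run:
```python
from h import *
st();plan(W((15,-51,39)),Rt(44))
```

```text
rack TCP [-45.9 -61.6  94.7] zdir [ 0.4994  0.474  -0.7252] F [-0.   0.6 -0.7] open 0.999 t 1.95 q [-0.64  0.51  1.96  1.08  0.88 -0.66]
t 1.95 rows 3 mm/row [ 1.8 -3.8 27.4] deg/row [0.34 0.17 0.05] | straight tool-frame mm [  5.8 -12.1  82.1] rotvec [1.  0.5 0.1]
```

Request:
{"fn": "arm_command", "kwargs": {
  "increments": "0.004 -0.012 0.012 1 0.5 0; 0 0 0 0 0 0; 0 0 0.02 0 0 0; 0 0 0 0 0 0"
}}

```text
clock: 2.28
tcp_pos: [0.6126, -0.0583, 0.0748]
ee_rot: [0.856, 0.355, 0.347, -0.142]
contact_force: [-0.7, 0.1, 0.5]
opening: 1.001
```

Run:
```python
from h import *
st();plan(W((15,-51,39)),Rt(44))
im=grab("side","sb");crop(im,225,170,70,70,8,"sb1",2.2)
```

```text
rack TCP [-22.2 -52.1  74.8] zdir [ 0.4939  0.4889 -0.719 ] F [-0.7  0.1  0.5] open 1.001 t 2.2833 q [-0.6   0.55  1.97  1.15  0.85 -0.71]
t 2.2833 rows 2 mm/row [ 1.  -0.6 25.8] deg/row [ 0.1  -0.01  0.06] | straight tool-frame mm [ 1.9 -1.3 51.6] rotvec [ 0.2 -0.   0.1]
```

View pics/sb1.png

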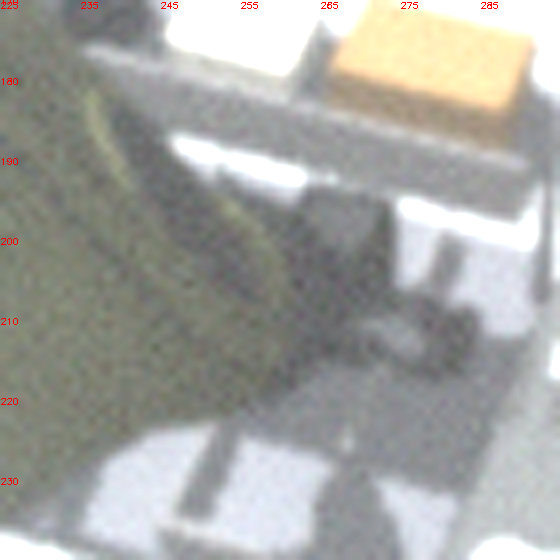

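Request:
{"fn": "arm_command", "kwargs": {
  "increments": "0.001 -0.001 0.015 0 0 0; 0 0 0.013 0 0 0; 0 0 0 0 0 0"
}}

```text
clock: 2.58
tcp_pos: [0.6275, -0.0477, 0.0596]
ee_rot: [0.856, 0.354, 0.349, -0.138]
contact_force: [0.6, -0.7, -0.3]
opening: 0.997
```

Run:
```python
from h import *
st();plan(W((15,-51,39)),Rt(44))
```

```text
rack TCP [ -4.2 -55.2  59.6] zdir [ 0.5006  0.4841 -0.7177] F [ 0.6 -0.7 -0.3] open 0.997 t 2.5833 q [-0.56  0.58  1.97  1.2   0.81 -0.75]
t 2.5833 rows 1 mm/row [-0.6 -4.4 28.1] deg/row [ 0.67 -0.13  0.24] | straight tool-frame mm [-0.6 -4.5 28.1] rotvec [ 0.7 -0.1  0.2]
```

Request:
{"fn": "arm_command", "kwargs": {
  "increments": "-0.001 -0.005 0.01 0.6 0 0.2; 0 -0.001 0.01 0 0 0; 0 -0.001 0.006 0 0 0; 0 0 0 0 0 0"
}}

```text
clock: 2.92
tcp_pos: [0.636, -0.0323, 0.0419]
ee_rot: [0.856, 0.354, 0.349, -0.141]
contact_force: [-0.1, -1.1, -0.0]
opening: 0.999
```

Run:
```python
from h import *
st();plan(W((15,-51,39)),Rt(44))
im=grab("side","sc");crop(im,225,170,70,70,8,"sc1",2.2)
im=grab("top","tc");crop(im,250,160,80,80,7,"tc1",1.8)
```

```text
rack TCP [ 12.7 -50.2  41.9] zdir [ 0.4969  0.4894 -0.7167] F [-0.1 -1.1 -0. ] open 0.999 t 2.9167 q [-0.53  0.62  1.98  1.26  0.79 -0.78]
t 2.9167 rows 1 mm/row [-0.4  0.8  3.7] deg/row [ 0.31 -0.22  0.09] | straight tool-frame mm [-0.4  0.8  3.7] rotvec [ 0.3 -0.2  0.1]
```

View pics/sc1.png

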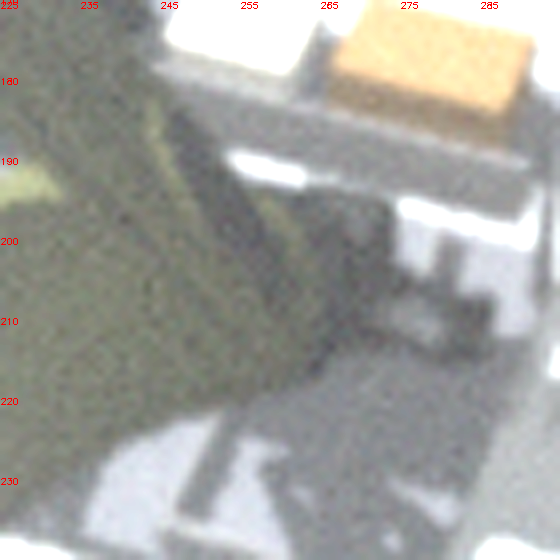

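View pics/tc1.png

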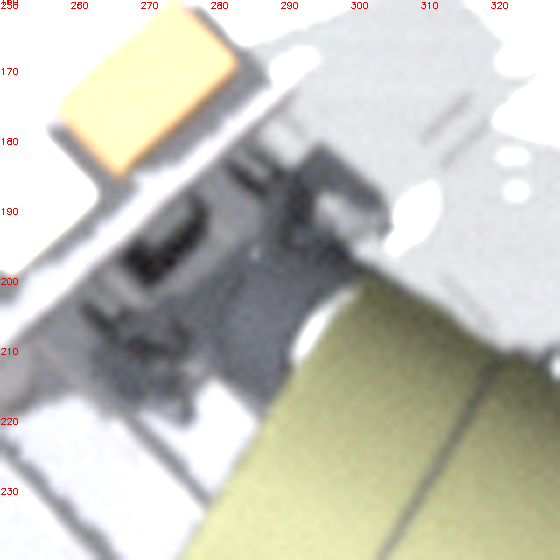

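The top view shows the relay at (272,196), centred between fingers at (264,205) and (287,187). Now closing the gripper.

Request:
{"fn": "arm_command", "kwargs": {
  "increments": "0 0.001 0.004 0 0 0; 0 0 0 0 0 0; 0 0 0 0 0 0; 0 0 0 0 0 0; 0 0 0 0 0 0; 0 0 0 0 0 0; 0 0 0 0 0 0; 0 0 0 0 0 0",
  "grip": 0.3,
  "newtons": 30
}}

```text
clock: 3.68
tcp_pos: [0.6389, -0.0319, 0.0399]
ee_rot: [0.856, 0.354, 0.349, -0.141]
contact_force: [0.1, 0.2, -0.1]
opening: 0.465
```

Run:
```python
from h import *
st()
im=grab("top","td");crop(im,250,160,80,80,7,"td1",1.8)
```

```text
rack TCP [ 15.1 -52.   39.9] zdir [ 0.498   0.4885 -0.7166] F [ 0.1  0.2 -0.1] open 0.465 t 3.6833 q [-0.52  0.62  1.97  1.26  0.78 -0.79]
```

View pics/td1.png

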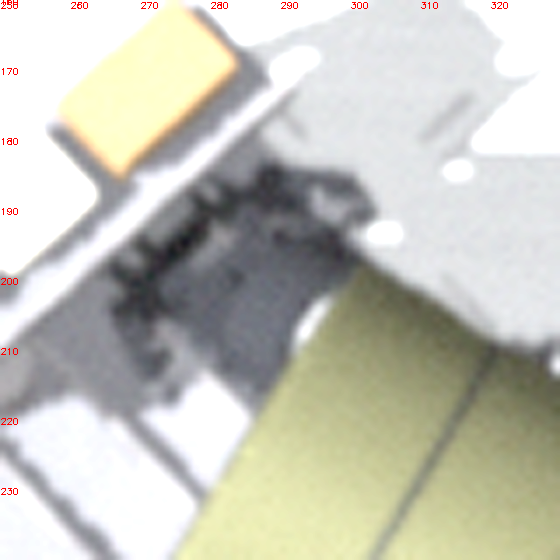

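Request:
{"fn": "arm_command", "kwargs": {
  "increments": "0.002 0 -0.002 0 0 0; 0 0 0 0 0 0; -0.007 0 -0.007 0 0 0; -0.01 0 -0.01 0 0 0; 0 0 0 0 0 0"
}}

```text
clock: 4.15
tcp_pos: [0.6206, -0.0494, 0.043]
ee_rot: [0.856, 0.355, 0.349, -0.141]
contact_force: [0.1, 0.1, -1.8]
opening: 0.462
```

Run:
```python
from h import *
st();plan(W((-70,-51,42)),Rt(44))
im=grab("side","se");crop(im,225,170,70,70,8,"se1",2.2)
im=grab("top","te");crop(im,250,160,80,80,7,"te1",1.8)
```

```text
rack TCP [-10.2 -51.5  43. ] zdir [ 0.4968  0.4885 -0.7174] F [ 0.1  0.1 -1.8] open 0.462 t 4.15 q [-0.57  0.61  1.99  1.23  0.8  -0.81]
t 4.15 rows 2 mm/row [-21.8  -0.2 -20.4] deg/row [ 0.17 -0.08  0.13] | straight tool-frame mm [-43.6  -0.4 -40.9] rotvec [ 0.3 -0.2  0.3]
```

View pics/se1.png

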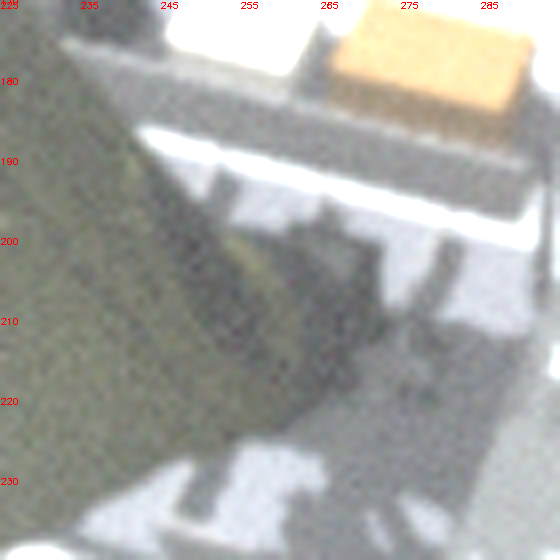

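View pics/te1.png

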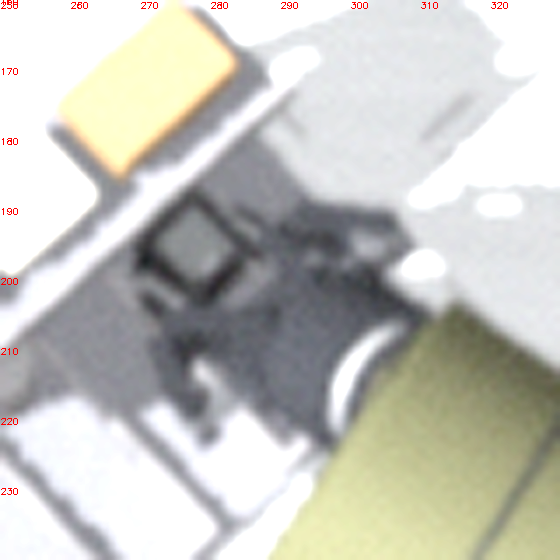

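Run:
```python
from h import *
px=lambda c:(250+(c[0]+.5)/7-.5,160+(c[1]+.5)/7-.5)
for c in [(192,188),(250,240),(205,303),(140,245),(196,243)]: print(rk(onz("top",px(c),.08)))
```

```text
[  5.0989 -67.6996  80.    ]
[-30.8103 -70.0333  80.    ]
[-37.9319 -34.5306  80.    ]
[  1.9941 -31.6841  80.    ]
[-14.8816 -51.0177  80.    ]
```

Request:
{"fn": "arm_command", "kwargs": {
  "increments": "-0.01 0 -0.01 0 0 0; -0.014 0 -0.014 0 0 0; -0.012 0 -0.012 0 0 0; 0 0 0 0 0 0"
}}

```text
clock: 4.58
tcp_pos: [0.5856, -0.0848, 0.0445]
ee_rot: [0.855, 0.357, 0.35, -0.141]
contact_force: [0.7, 0.1, -1.2]
opening: 0.463
```

Run:
```python
from h import *
st();plan(W((-80,-51,42)),Rt(44))
```

```text
rack TCP [-60.  -51.8  44.5] zdir [ 0.4974  0.4902 -0.7158] F [ 0.7  0.1 -1.2] open 0.463 t 4.5833 q [-0.67  0.6   2.02  1.18  0.85 -0.86]
t 4.5833 rows 1 mm/row [-16.1  -0.8 -12.1] deg/row [ 0.29 -0.29  0.41] | straight tool-frame mm [-16.   -0.8 -12.2] rotvec [ 0.3 -0.3  0.4]
```

Request:
{"fn": "arm_command", "kwargs": {
  "increments": "-0.012 -0.001 -0.009 0 0 0.4; 0 0 0 0 0 0; -0.001 0 0.002 0 0 0; 0 0 0 0 0 0"
}}

```text
clock: 4.92
tcp_pos: [0.5765, -0.0944, 0.041]
ee_rot: [0.856, 0.353, 0.35, -0.142]
contact_force: [0.5, 0.3, -0.8]
opening: 0.468
```

Run:
```python
from h import *
st();plan(W((-86,-51,40)),Rt(44))
im=grab("side","sf");crop(im,225,180,70,70,8,"sf1",2.2)
im=grab("top","tf");crop(im,250,170,80,80,7,"tf1",1.8)
```

```text
rack TCP [-73.3 -52.1  41. ] zdir [ 0.4997  0.4898 -0.7144] F [ 0.5  0.3 -0.8] open 0.468 t 4.9167 q [-0.7   0.61  2.02  1.17  0.86 -0.88]
t 4.9167 rows 1 mm/row [-9.8 -1.1 -8.1] deg/row [ 0.4  -0.4  -0.05] | straight tool-frame mm [-9.8 -1.1 -8.2] rotvec [ 0.4 -0.4 -0. ]
```

View pics/tf1.png

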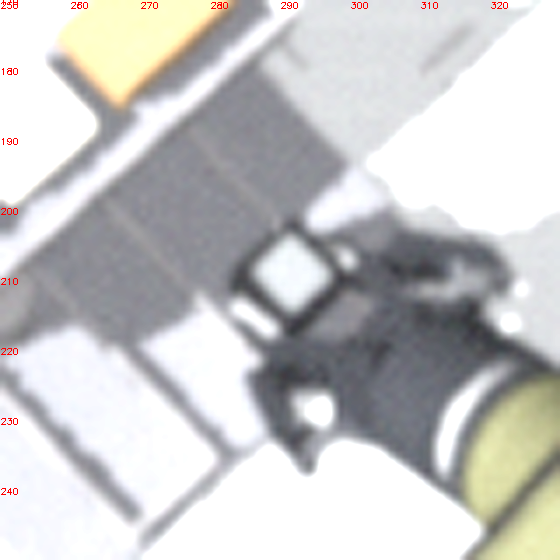

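Request:
{"fn": "arm_command", "kwargs": {
  "increments": "-0.004 -0.001 -0.002 0 0 0; 0 0 0 0 0 0; -0.003 0 -0.003 0 0 0; 0 0 0 0 0 0"
}}

```text
clock: 5.35
tcp_pos: [0.5703, -0.0979, 0.0401]
ee_rot: [0.855, 0.355, 0.35, -0.142]
contact_force: [-0.7, 1.8, -0.8]
opening: 0.464
```

Run:
```python
from h import *
st();plan(W((-86,-51,40)),Rt(44))
```

```text
rack TCP [-80.1 -50.3  40.1] zdir [ 0.4985  0.4918 -0.7139] F [-0.7  1.8 -0.8] open 0.464 t 5.35 q [-0.72  0.61  2.03  1.17  0.86 -0.89]
t 5.35 rows 1 mm/row [-4.3  0.7 -4.1] deg/row [ 0.28 -0.44  0.17] | straight tool-frame mm [-4.3  0.8 -4.1] rotvec [ 0.3 -0.4  0.2]
```

Request:
{"fn": "arm_command", "kwargs": {
  "increments": "-0.002 0.001 -0.002 0 0 0; 0 0 0 0 0 0; -0.002 0 -0.001 0 0 0; 0 0 0 0 0 0"
}}

```text
clock: 5.68
tcp_pos: [0.5675, -0.1022, 0.0401]
ee_rot: [0.855, 0.354, 0.351, -0.143]
contact_force: [0.5, 0.1, -1.3]
opening: 0.47
```

Run:
```python
from h import *
st()
```

```text
rack TCP [-85.2 -51.3  40.1] zdir [ 0.4993  0.4927 -0.7127] F [ 0.5  0.1 -1.3] open 0.47 t 5.6833 q [-0.73  0.61  2.03  1.16  0.87 -0.9 ]
```

Request:
{"fn": "arm_command", "kwargs": {
  "increments": "-0.002 0 -0.001 0 0 0; 0 0 0 0 0 0; -0.002 0 -0.001 0 0 0; 0 0 0 0 0 0"
}}

```text
clock: 6.02
tcp_pos: [0.5662, -0.1033, 0.0406]
ee_rot: [0.854, 0.354, 0.354, -0.145]
contact_force: [-0.1, -0.6, -1.3]
opening: 0.468
```

Run:
```python
from h import *
st()
im=grab("side","sg");crop(im,225,180,70,70,8,"sg1",2.2)
im=grab("top","tg");crop(im,265,185,60,60,10,"tg1",1.6)
```

```text
rack TCP [-86.8 -51.2  40.6] zdir [ 0.5022  0.4975 -0.7074] F [-0.1 -0.6 -1.3] open 0.468 t 6.0167 q [-0.74  0.61  2.03  1.16  0.88 -0.91]
```

View pics/tg1.png

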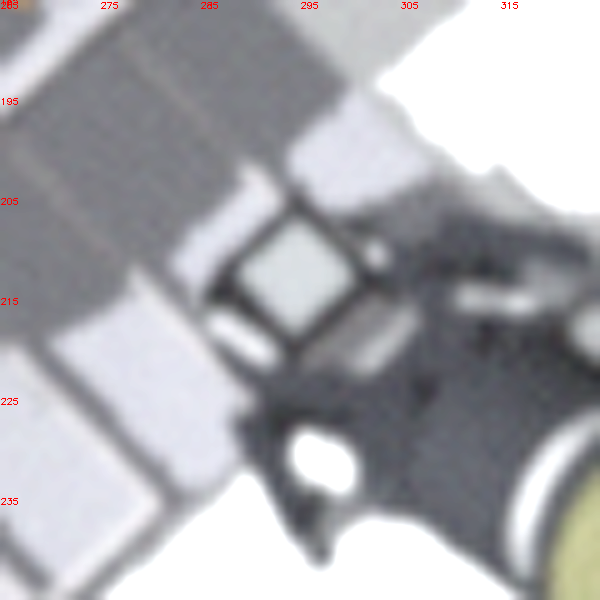

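View pics/sg1.png

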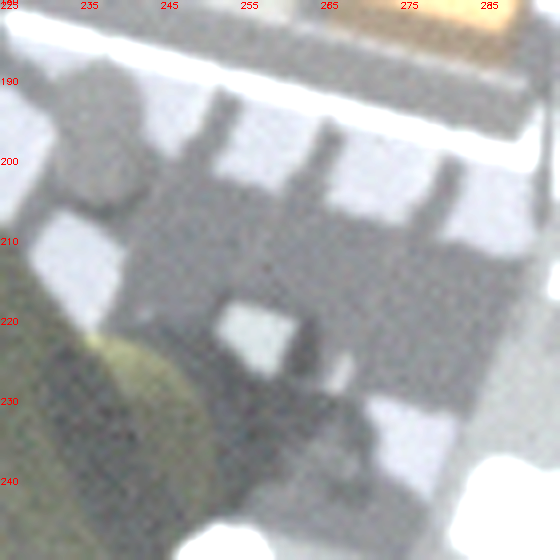

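Run:
```python
from h import *
px=lambda c:(265+(c[0]+.5)/10-.5,185+(c[1]+.5)/10-.5)
for c in [(300,205),(378,275),(292,358),(212,288),(295,277)]: print(rk(onz("top",px(c),.078)))
s=lambda c:(225+(c[0]+.5)/8-.5,180+(c[1]+.5)/8-.5)
print(rk(onz("side",s((257,335)),.078)))
for x in (-90,-85,-95): print(x,(proj("top",W((x,-50,77)))[0]-[264.5,184.5])*10,(proj("side",W((x,-50,77)))[0]-[224.5,179.5])*8)
```

```text
[-77.2065 -66.4753  78.    ]
[-110.5194  -68.6734   78.    ]
[-110.8531  -29.9983   78.    ]
[-77.2697 -27.2233  78.    ]
[-92.8336 -48.9469  78.    ]
[-88.8489 -53.4177  78.    ]
-90 [291.3647 269.4979] [247.6854 337.0099]
-85 [280.4114 258.2735] [252.316  326.8815]
-95 [302.3283 280.7337] [243.0276 347.1972]
```

Request:
{"fn": "arm_command", "kwargs": {
  "increments": "-0.002 0 -0.002 0 -0.7 0; -0.002 0 -0.002 0 0 0"
}}

```text
clock: 6.28
tcp_pos: [0.5634, -0.1061, 0.0414]
ee_rot: [0.855, 0.354, 0.35, -0.144]
contact_force: [7.8, 6.2, -2.4]
opening: 0.466
```

Run:
```python
from h import *
st()
```

```text
rack TCP [-90.8 -51.1  41.4] zdir [ 0.4968  0.4936 -0.7138] F [ 7.8  6.2 -2.4] open 0.466 t 6.2833 q [-0.74  0.61  2.03  1.15  0.88 -0.89]
```

Request:
{"fn": "arm_command", "kwargs": {
  "increments": "0 0 0 0 0 0; -0.001 0 0.001 0 0 0; -0.001 0 0.001 0 0 0"
}}

```text
clock: 6.53
tcp_pos: [0.5638, -0.1058, 0.0403]
ee_rot: [0.855, 0.354, 0.351, -0.144]
contact_force: [-6.6, -2.0, 16.5]
opening: 0.464
```

Run:
```python
from h import *
st()
im=grab("top","ti");crop(im,265,185,60,60,10,"ti1",1.6)
```

```text
rack TCP [-90.3 -51.2  40.3] zdir [ 0.4984  0.4949 -0.7118] F [-6.6 -2.  16.5] open 0.464 t 6.5333 q [-0.74  0.61  2.03  1.15  0.88 -0.9 ]
```

View pics/ti1.png

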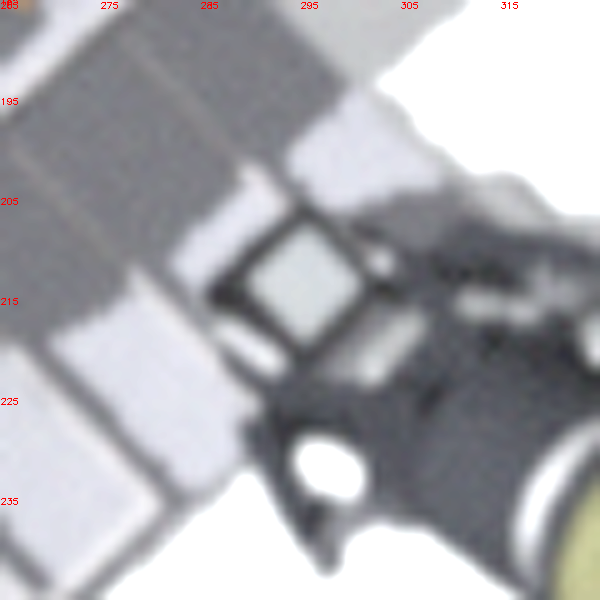

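Request:
{"fn": "arm_command", "kwargs": {
  "increments": "0 0 0 0 0 0; -0.002 0 -0.001 0 0 0; -0.002 0 -0.001 0 0 0"
}}

```text
clock: 6.83
tcp_pos: [0.5619, -0.1076, 0.041]
ee_rot: [0.854, 0.354, 0.354, -0.145]
contact_force: [7.9, 6.1, -1.3]
opening: 0.464
```

Run:
```python
from h import *
st()
```

```text
rack TCP [-92.9 -51.2  41. ] zdir [ 0.5013  0.4975 -0.7079] F [ 7.9  6.1 -1.3] open 0.464 t 6.8333 q [-0.75  0.61  2.03  1.15  0.88 -0.91]
```

Request:
{"fn": "arm_command", "kwargs": {
  "increments": "0 0 0 0 -0.6 0; -0.0007 0 0.0007 0 0 0; 0 0 0 0 0 0"
}}

```text
clock: 7.08
tcp_pos: [0.5623, -0.1075, 0.0404]
ee_rot: [0.855, 0.354, 0.35, -0.143]
contact_force: [0.6, 0.4, 1.4]
opening: 0.463
```

Run:
```python
from h import *
st()
```

```text
rack TCP [-92.5 -51.3  40.4] zdir [ 0.4969  0.4931 -0.7141] F [0.6 0.4 1.4] open 0.463 t 7.0833 q [-0.74  0.61  2.03  1.14  0.88 -0.9 ]
```

Request:
{"fn": "arm_command", "kwargs": {
  "increments": "0 0 0 0 0 0; 0 0 0 0 0 0; 0 0 0 0 0 0; 0 0 0 0 0 0; 0 0 0 0 0 0; 0 0 0 0 0 0; 0 0 -0.02 0 0 0; 0 0 -0.03 0 0 0; 0 0 -0.03 0 0 0",
  "grip": 1
}}

```text
clock: 7.83
tcp_pos: [0.5194, -0.1447, 0.0932]
ee_rot: [0.856, 0.355, 0.346, -0.148]
contact_force: [-0.6, -1.1, 0.2]
opening: 1.0
```

Run:
```python
from h import *
st();plan(W((-300,-60,200)),Rt(44))
im=grab("side","sj");crop(im,205,170,90,90,7,"sj1",2)
im=grab("top","tj");crop(im,265,185,60,60,10,"tj1",1.6)
```

```text
rack TCP [-149.2  -47.3   93.2] zdir [ 0.487   0.4983 -0.7173] F [-0.6 -1.1  0.2] open 1.0 t 7.8333 q [-0.86  0.5   2.    0.97  1.   -0.78]
t 7.8333 rows 5 mm/row [ -6.8   2.4 -36.3] deg/row [-0.09 -0.03 -0.03] | straight tool-frame mm [ -33.7   11.3 -181.7] rotvec [-0.5 -0.2 -0.1]
```

View pics/tj1.png

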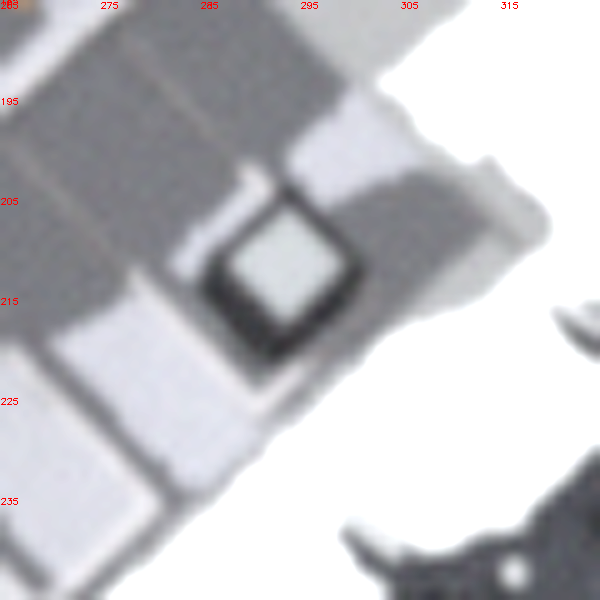

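View pics/sj1.png

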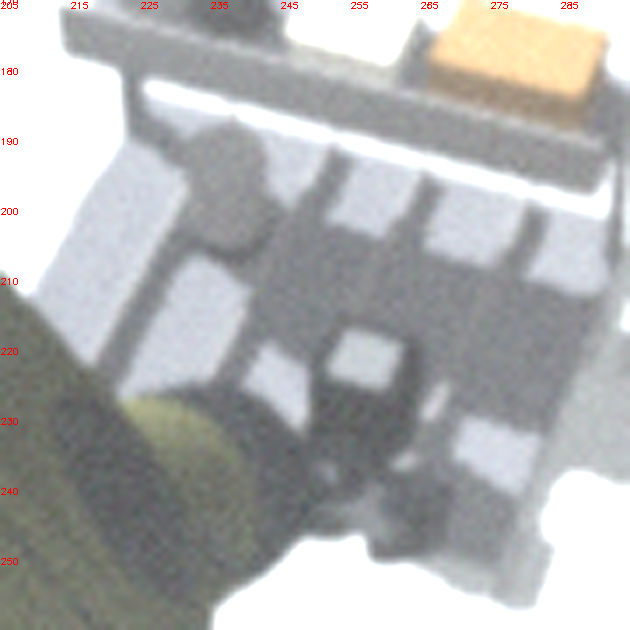

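Run:
```python
from h import *
for x in (-90,-86,-82):
  for dx,dy in((20,-20),(-20,-20),(-20,20),(20,20)):
    print(x,(dx,dy),[((proj("top",W((x+dx,-50+dy,z)))[0]-[264.5,184.5])*10).round(0) for z in (12,77)])
print([((proj("top",W((-110,y,26)))[0]-[264.5,184.5])*10).round(0) for y in (-25,-75)])
im=cv2.imread("pics/tj.png");crop(im,280,195,30,35,17,"tj2",2.2)
```

```text
-90 (20, -20) [array([275., 224.]), array([292., 183.])]
-90 (-20, -20) [array([358., 309.]), array([380., 272.])]
-90 (-20, 20) [array([273., 390.]), array([290., 357.])]
-90 (20, 20) [array([189., 304.]), array([203., 267.])]
-86 (20, -20) [array([267., 215.]), array([284., 174.])]
-86 (-20, -20) [array([350., 301.]), array([371., 263.])]
-86 (-20, 20) [array([264., 382.]), array([282., 348.])]
-86 (20, 20) [array([181., 295.]), array([194., 258.])]
-82 (20, -20) [array([258., 207.]), array([275., 165.])]
-82 (-20, -20) [array([342., 292.]), array([362., 254.])]
-82 (-20, 20) [array([256., 373.]), array([273., 339.])]
-82 (20, 20) [array([173., 287.]), array([185., 249.])]
[array([266., 394.]), array([374., 291.])]
```

View pics/tj2.png

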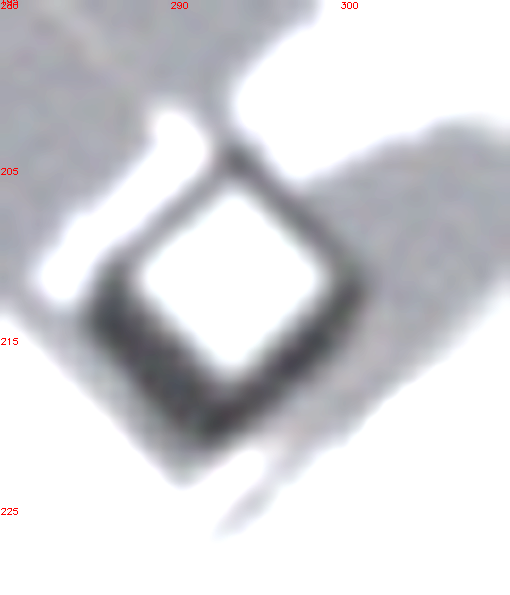

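Request:
{"fn": "arm_command", "kwargs": {
  "increments": "0.02 0 -0.02 0 -4 0; 0.02 0 -0.02 0 -6 0; 0.02 0 -0.02 0 -6 0; 0.02 0 -0.01 0 -6 0; 0.02 0 -0.01 0 -6 0; 0.015 0 0 0 -6 0; 0 0 0 0 -6 0; 0 0 0 0 -4 0; 0 0 0 0 0 0",
  "grip": 0
}}

```text
clock: 8.68
tcp_pos: [0.5588, -0.1125, 0.2046]
ee_rot: [0.924, 0.381, 0.014, -0.012]
contact_force: [1.3, 0.3, 1.1]
opening: 0.002
```

Run:
```python
from h import *
st();plan(W((-48,-50,130)),Rt(-3))
im=grab("top","tk");crop(im,265,185,60,60,10,"tk1",1.6)
im=grab("side","sk");crop(im,205,170,90,90,7,"sk1",2)
```

```text
rack TCP [-98.6 -52.4 204.6] zdir [ 0.016   0.0322 -0.9994] F [1.3 0.3 1.1] open 0.002 t 8.6833 q [-0.3   0.32  1.56  0.04  1.26  0.48]
t 8.6833 rows 3 mm/row [17.1 -0.7 24.7] deg/row [-0.22 -1.65 -0.06] | straight tool-frame mm [48.  -1.7 76.3] rotvec [-0.7 -5.  -0.2]
```

View pics/sk1.png

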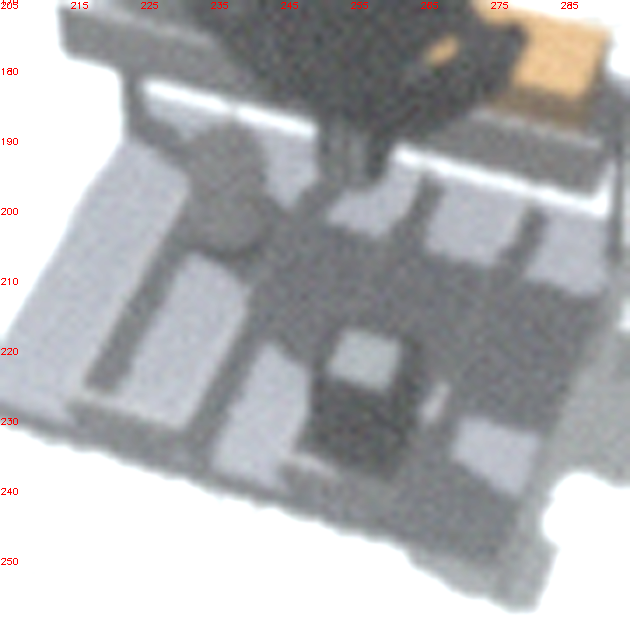

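View pics/tk1.png

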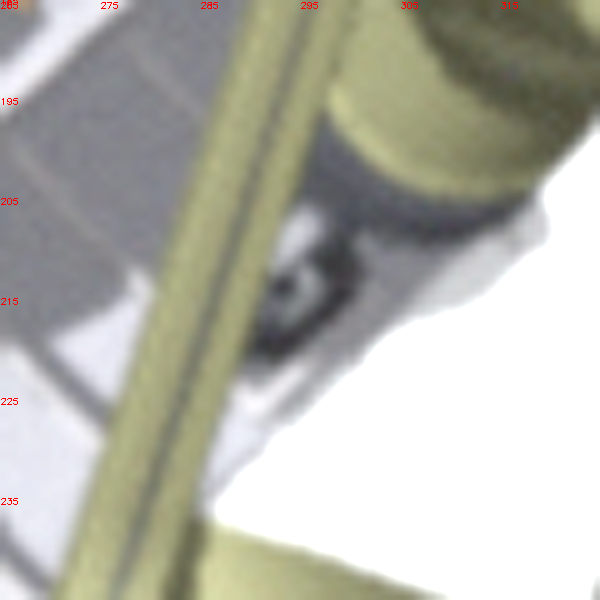

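Request:
{"fn": "arm_command", "kwargs": {
  "increments": "0.018 -0.001 0.018 -0.3 -2.5 0; 0.018 0 0.02 0 -2.5 0; 0.008 0 0.02 0 0 0; 0 0 0 0 0 0"
}}

```text
clock: 9.12
tcp_pos: [0.5819, -0.0839, 0.1412]
ee_rot: [0.926, 0.378, -0.027, 0.002]
contact_force: [-1.2, 0.4, -0.8]
opening: -0.001
```

Run:
```python
from h import *
st();plan(W((-47,-50,80)),Rt(-3))
```

```text
rack TCP [-62.  -48.5 141.2] zdir [-0.0476 -0.0246 -0.9986] F [-1.2  0.4 -0.8] open -0.001 t 9.1167 q [-0.19  0.43  1.56 -0.04  1.19  0.62]
t 9.1167 rows 2 mm/row [ 9.1  1.  30.2] deg/row [-0.47 -0.03 -0.3 ] | straight tool-frame mm [18.1  2.3 60.4] rotvec [-0.9 -0.1 -0.6]
```

Request:
{"fn": "arm_command", "kwargs": {
  "increments": "0.015 0.001 0.02 -0.9 0 -0.6; 0.002 0.001 0.02 0 0 0; 0 0 0 0 0 0"
}}

```text
clock: 9.37
tcp_pos: [0.5897, -0.0773, 0.0979]
ee_rot: [0.924, 0.381, -0.025, 0.007]
contact_force: [-0.8, -1.2, 0.3]
opening: 0.0
```

Run:
```python
from h import *
st();plan(W((-47,-50,26)),Rt(-3))
im=grab("side","sl");crop(im,225,170,70,70,8,"sl1",2)
```

```text
rack TCP [-51.9 -49.4  97.9] zdir [-0.0406 -0.0311 -0.9987] F [-0.8 -1.2  0.3] open 0.0 t 9.3667 q [-0.18  0.48  1.6  -0.04  1.1   0.63]
t 9.3667 rows 2 mm/row [ 4.3  0.4 35.8] deg/row [-0.19 -0.05 -0.1 ] | straight tool-frame mm [ 8.5  1.1 71.6] rotvec [-0.4 -0.1 -0.2]
```

View pics/sl1.png

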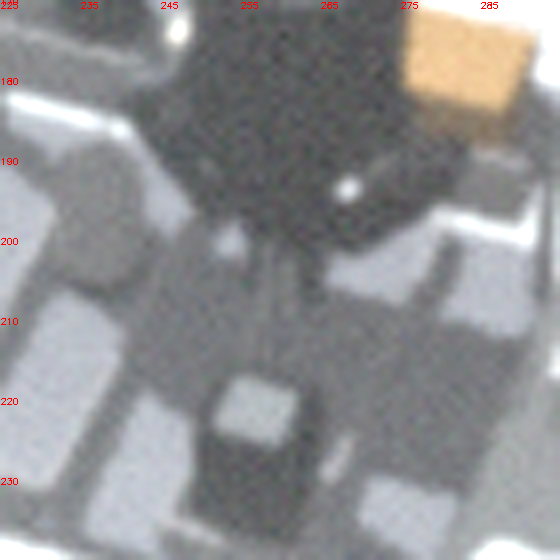

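Request:
{"fn": "arm_command", "kwargs": {
  "increments": "0.006 0.001 0.015 0 0 0; 0 0 0 0 0 0; 0.001 0 0.02 0 0 0; 0.001 0 0.02 0 0 0; 0 0 0 0 0 0"
}}

```text
clock: 9.83
tcp_pos: [0.5948, -0.0805, 0.0516]
ee_rot: [0.926, 0.377, -0.02, 0.008]
contact_force: [-0.3, 0.2, -0.6]
opening: 0.004
```

Run:
```python
from h import *
st();plan(W((-47,-50,26)),Rt(-3))
```

```text
rack TCP [-50.5 -55.2  51.6] zdir [-0.0309 -0.0301 -0.9991] F [-0.3  0.2 -0.6] open 0.004 t 9.8333 q [-0.18  0.53  1.64 -0.04  0.99  0.64]
t 9.8333 rows 1 mm/row [ 4.7 -5.3 25.4] deg/row [-0.04 -0.53 -0.69] | straight tool-frame mm [ 4.6 -5.3 25.4] rotvec [-0.  -0.5 -0.7]
```

Request:
{"fn": "arm_command", "kwargs": {
  "increments": "0.003 -0.006 0.005 0 0 -0.7; 0 0 0.01 0 0 0; 0 0 0.008 0 -0.5 0; 0 0 0 0 0 0"
}}

```text
clock: 10.17
tcp_pos: [0.5934, -0.0768, 0.0329]
ee_rot: [0.924, 0.382, -0.021, 0.011]
contact_force: [-0.4, 0.2, 0.3]
opening: 0.002
```

Run:
```python
from h import *
st()
```

```text
rack TCP [-48.9 -51.7  32.9] zdir [-0.0307 -0.0374 -0.9988] F [-0.4  0.2  0.3] open 0.002 t 10.1667 q [-0.17  0.55  1.66 -0.05  0.95  0.64]
```

Lower a little more, then push forward in small steps.

Request:
{"fn": "arm_command", "kwargs": {
  "increments": "0 0 0.006 0 0 0; -0.003 0 0.001 0 0 0; -0.003 0 0 0 0 0; -0.003 0 0 0 0 0"
}}

```text
clock: 10.5
tcp_pos: [0.5878, -0.0834, 0.0266]
ee_rot: [0.924, 0.383, -0.021, 0.012]
contact_force: [0.2, 0.4, 1.1]
opening: 0.001
```

Run:
```python
from h import *
st()
```

```text
rack TCP [-57.5 -52.3  26.6] zdir [-0.0287 -0.0379 -0.9989] F [0.2 0.4 1.1] open 0.001 t 10.5 q [-0.19  0.56  1.68 -0.05  0.92  0.63]
```

Request:
{"fn": "arm_command", "kwargs": {
  "increments": "-0.002 0 0 0 0 0; -0.002 0 0 0 0 0"
}}

```text
clock: 10.67
tcp_pos: [0.5864, -0.0858, 0.0274]
ee_rot: [0.924, 0.382, -0.018, 0.012]
contact_force: [4.1, 8.1, 1.9]
opening: 0.001
```

Run:
```python
from h import *
st()
```

```text
rack TCP [-60.2 -53.   27.4] zdir [-0.025  -0.0362 -0.999 ] F [4.1 8.1 1.9] open 0.001 t 10.6667 q [-0.19  0.55  1.69 -0.05  0.92  0.63]
```

Request:
{"fn": "arm_command", "kwargs": {
  "increments": "-0.0015 0 0 0 0 0; -0.0015 0 0 0 0 0"
}}

```text
clock: 10.83
tcp_pos: [0.5867, -0.086, 0.0286]
ee_rot: [0.924, 0.381, -0.015, 0.011]
contact_force: [2.1, 4.4, 0.7]
opening: 0.004
```

Run:
```python
from h import *
st()
```

```text
rack TCP [-60.1 -53.4  28.6] zdir [-0.0193 -0.0323 -0.9993] F [2.1 4.4 0.7] open 0.004 t 10.8333 q [-0.19  0.55  1.69 -0.04  0.92  0.62]
```

Request:
{"fn": "arm_command", "kwargs": {
  "increments": "0.007 -0.002 0 0 0 0; 0 0 -0.03 0 0 0; 0 0 -0.035 0 0 0; 0 0 -0.035 0 0 0; 0 0 -0.035 0 0 0; 0 0 0 0 0 0"
}}

```text
clock: 11.33
tcp_pos: [0.5907, -0.0742, 0.1657]
ee_rot: [0.924, 0.381, -0.02, 0.009]
contact_force: [1.7, -0.4, 0.1]
opening: 0.0
```

Run:
```python
from h import *
st()
im=grab("side","sm");crop(im,215,180,70,70,8,"sm1",2);crop(im,215,270,60,50,10,"sm2",1.5)
im=grab("top","tm");crop(im,320,230,60,50,10,"tm2",1.3)
M,o=cur()
plan([.425,-.284,.25],Rt(10,np.radians(54)))
```

```text
rack TCP [-49.  -47.9 165.7] zdir [-0.0296 -0.0323 -0.999 ] F [ 1.7 -0.4  0.1] open 0.0 t 11.3333 q [-0.17  0.4   1.53 -0.04  1.23  0.63]
t 11.4333 rows 8 mm/row [-32.5   1.6 -13.3] deg/row [ 0.04  1.59 -1.16] | straight tool-frame mm [-267.4   34.5  -76.6] rotvec [ 0.3 12.7 -9.3]
```

View pics/sm1.png

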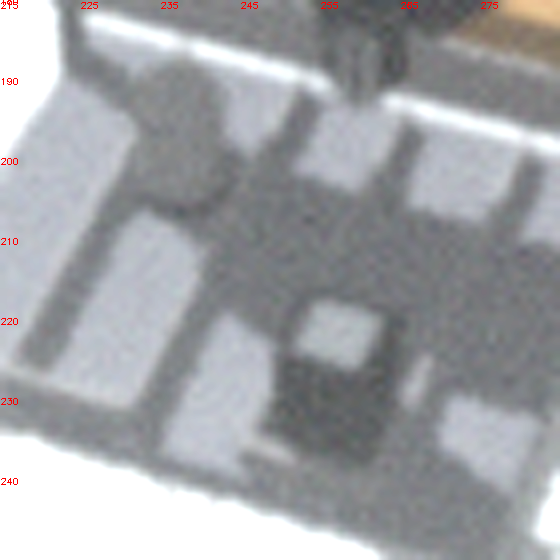

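View pics/tm2.png

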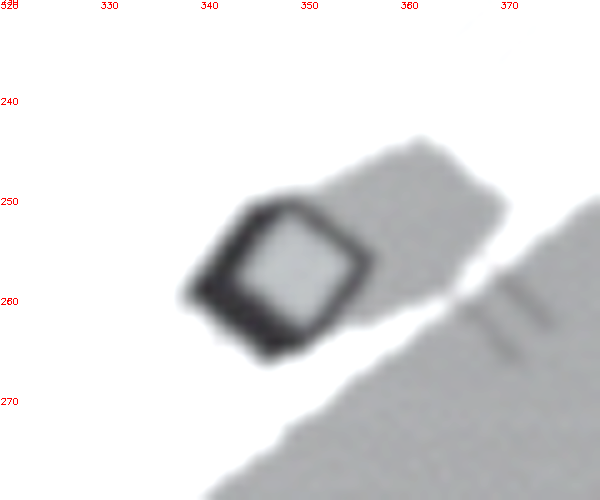

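View pics/sm2.png

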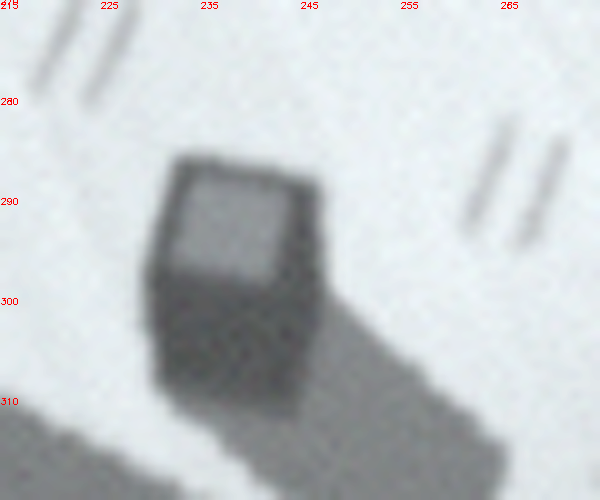

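Run:
```python
from h import *
for n,f,box,lo,hi in [("top","tm",(335,245,30,25),None,None),("side","sm",(225,280,28,25),None,None)]:
    im=cv2.imread(f"pics/{f}.png",0);x,y,w,h=box
    g=cv2.resize(im[y:y+h,x:x+w],None,fx=8,fy=8,interpolation=cv2.INTER_CUBIC)
    # flood patch: enclosed bright component surrounded by black
    cx={"top":((295/10-.5+320),(262/10-.5+230)),"side":(215+23.2-.5,270+22.8-.5)}[n]
    c0=g[int((cx[1]-y+.5)*8),int((cx[0]-x+.5)*8)];
    mn=g[max(0,int((cx[1]-y+.5)*8)-70):,:].min();th=(int(c0)+int(mn))/2
    _,lab=cv2.connectedComponents((g>th).astype(np.uint8));L=lab[int((cx[1]-y+.5)*8),int((cx[0]-x+.5)*8)]
    m=(lab==L).astype(np.uint8);c=max(cv2.findContours(m,0,1)[0],key=cv2.contourArea)[:,0]
    P=np.array([onz(n,(x+(u+.5)/8-.5,y+(v+.5)/8-.5),.065)[:2] for u,v in c]).astype(np.float32)
    print(n,c0,mn,cv2.minAreaRect(P*1000))
```

```text
top 141 28 ((425.8367919921875, -283.7641906738281), (29.46628189086914, 29.986421585083008), 53.217430114746094)
side 90 45 ((430.4031982421875, -283.5754089355469), (70.06044006347656, 73.77188110351562), 64.97869873046875)
```

Request:
{"fn": "arm_command", "kwargs": {
  "increments": "-0.032 0.002 -0.013 0 1.6 -1.2; -0.032 0.002 -0.013 0 1.6 -1.2; -0.032 0.002 -0.013 0 1.6 -1.2; -0.032 0.002 -0.013 0 1.6 -1.2; -0.032 0.002 -0.013 0 1.6 -1.2; -0.032 0.002 -0.013 0 1.6 -1.2; -0.032 0.002 -0.013 0 1.6 -1.2; -0.032 0.002 -0.013 0 1.6 -1.2; 0 0 0 0 0 0",
  "grip": 1
}}

```text
clock: 12.18
tcp_pos: [0.4185, -0.2837, 0.2388]
ee_rot: [0.882, 0.462, 0.075, -0.049]
contact_force: [0.4, 0.5, 0.4]
opening: 1.003
```

Run:
```python
from h import *
st();plan([.422,-.292,.10],Rt(10,np.radians(53.5)))
```

```text
rack TCP [-318.8  -74.2  238.8] zdir [ 0.0881  0.1556 -0.9839] F [0.4 0.5 0.4] open 1.003 t 12.1833 q [-0.81  0.22  1.63  0.18  1.35 -0.24]
t 12.1833 rows 4 mm/row [-7.3  2.2 33.9] deg/row [-0.31 -0.06  0.41] | straight tool-frame mm [-29.5   9.9 135.6] rotvec [-1.2 -0.2  1.6]
```

Request:
{"fn": "arm_command", "kwargs": {
  "increments": "-0.008 0.003 0.034 -0.3 0 0.4; -0.007 0.002 0.034 -0.3 0 0.4; -0.007 0.002 0.034 -0.3 0 0.4; -0.007 0.002 0.03 -0.3 0 0.4; 0 0 0 0 0 0"
}}

```text
clock: 12.6
tcp_pos: [0.4178, -0.296, 0.0963]
ee_rot: [0.893, 0.442, 0.079, -0.04]
contact_force: [-0.9, 0.6, -0.6]
opening: 1.0
```

Run:
```python
from h import *
st();print(cur()[0][:3,3]);plan([.430,-.281,.030],Rt(10,np.radians(53.5)))
im=grab("side","sn");crop(im,195,240,90,90,7,"sn1",1.5)
im=grab("top","tn");crop(im,320,220,60,60,10,"tn1",1.3)
```

```text
rack TCP [-328.   -82.5   96.3] zdir [ 0.1046  0.1415 -0.9844] F [-0.9  0.6 -0.6] open 1.0 t 12.6 q [-0.83  0.38  1.82  0.21  0.99 -0.29]
[ 0.4178 -0.296   0.0963]
t 12.6 rows 2 mm/row [ 3.7  0.4 34.3] deg/row [-0.   -0.07 -0.39] | straight tool-frame mm [ 7.3  0.8 68.7] rotvec [-0.  -0.1 -0.8]
```

View pics/sn1.png

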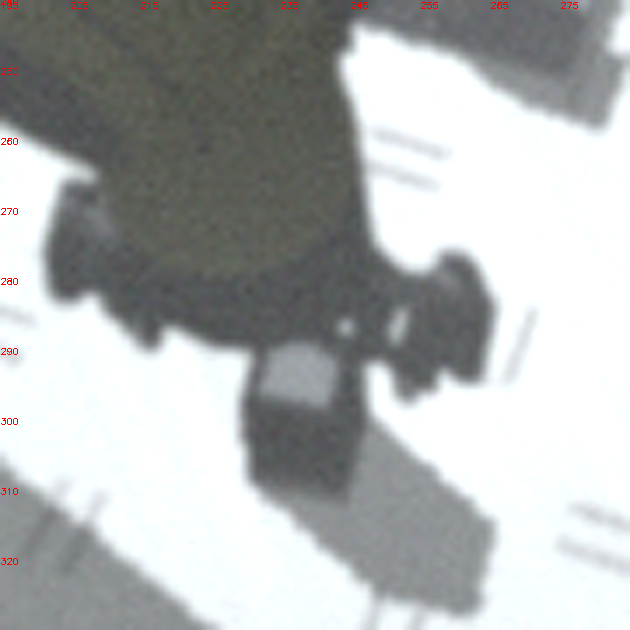

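View pics/tn1.png

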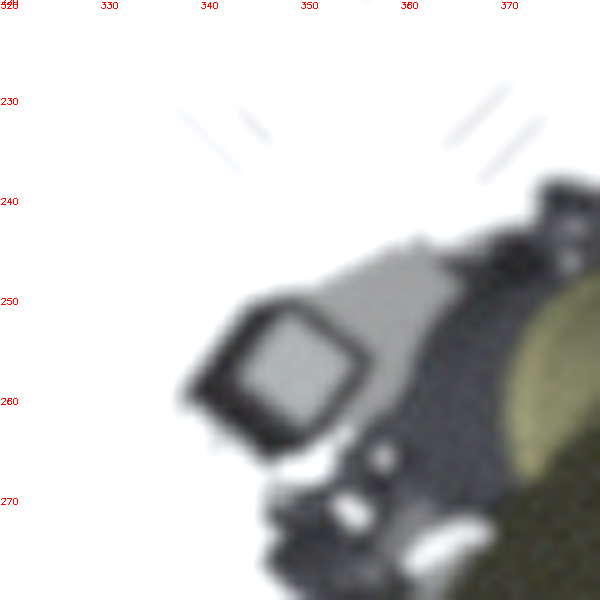

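Run:
```python
from h import *
M,o=cur()
for b in (0,.013,.03,.07):
  for s in(-1,1):
    q=M[:3,3]+M[:3,1]*s*.0425-M[:3,2]*b;print(b,s,q,proj("top",q)[0],proj("side",q)[0])
print(M)
```

```text
0 -1 [ 0.3864 -0.2719  0.1004] [348.0564 268.2875] [219.4857 288.0412]
0 1 [ 0.4541 -0.3233  0.1007] [364.2369 246.6108] [252.8867 294.6039]
0.013 -1 [ 0.385  -0.2737  0.1132] [349.5641 268.5313] [218.8056 286.3975]
0.013 1 [ 0.4527 -0.3251  0.1135] [365.8836 246.6343] [252.6198 293.0238]
0.03 -1 [ 0.3831 -0.276   0.1299] [351.5816 268.8573] [217.8905 284.1845]
0.03 1 [ 0.4508 -0.3274  0.1302] [368.0862 246.6655] [252.2605 290.8954]
0.07 -1 [ 0.3788 -0.2815  0.1693] [356.5451 269.6576] [215.6139 278.6735]
0.07 1 [ 0.4465 -0.3329  0.1696] [373.5003 246.7405] [251.3655 285.5901]
[[ 0.5949  0.7963  0.1092  0.4203]
 [ 0.7843 -0.6049  0.1378 -0.2976]
 [ 0.1758  0.0037 -0.9844  0.1006]
 [ 0.      0.      0.      1.    ]]
```

Request:
{"fn": "arm_command", "kwargs": {
  "increments": "0.003 0 0.022 0 0 -0.4; 0.002 0.001 0.02 0 0 0; 0.002 0 0.01 0 0 0; 0 0 0 0 0 0"
}}

```text
clock: 13.03
tcp_pos: [0.4364, -0.2881, 0.0556]
ee_rot: [0.89, 0.447, 0.082, -0.032]
contact_force: [0.4, 0.0, 0.5]
opening: 1.0
```

Run:
```python
from h import *
st();plan([.430,-.281,.030],Rt(10,np.radians(53.5)))
im=grab("top","to");crop(im,320,220,60,60,10,"to1",1.3)
plan([.430,-.281,.030],Rt(10,np.radians(53.5)))
```

```text
rack TCP [-309.3  -90.1   55.6] zdir [ 0.1173  0.1303 -0.9845] F [0.4 0.  0.5] open 1.0 t 13.0333 q [-0.79  0.44  1.85  0.23  0.87 -0.3 ]
t 13.0333 rows 1 mm/row [-2.6 -9.6 25.5] deg/row [ 0.96 -0.05 -0.08] | straight tool-frame mm [-2.6 -9.8 25.4] rotvec [ 1.  -0.1 -0.1]
t 13.0833 rows 1 mm/row [ -2.4 -10.4  26.3] deg/row [ 1.06 -0.03 -0.06] | straight tool-frame mm [ -2.4 -10.7  26.2] rotvec [ 1.1 -0.  -0.1]
```

View pics/to1.png

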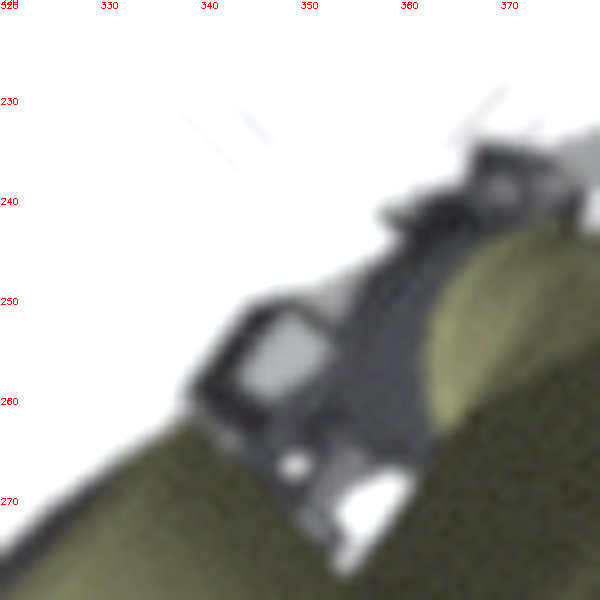

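Request:
{"fn": "arm_command", "kwargs": {
  "increments": "-0.001 -0.01 0.002 1 0 0; 0 0 0.006 0 0 0; 0 0 0 0 0 0"
}}

```text
clock: 13.33
tcp_pos: [0.4307, -0.2839, 0.0517]
ee_rot: [0.889, 0.449, 0.079, -0.036]
contact_force: [0.8, 0.3, 0.0]
opening: 1.002
```

Run:
```python
from h import *
st();plan([.430,-.281,.030],Rt(10,np.radians(53.5)))
```

```text
rack TCP [-310.3  -83.    51.7] zdir [ 0.1078  0.1356 -0.9849] F [0.8 0.3 0. ] open 1.002 t 13.3333 q [-0.79  0.44  1.86  0.23  0.87 -0.3 ]
t 13.3333 rows 1 mm/row [-1.9 -2.3 21.7] deg/row [0.34 0.03 0.08] | straight tool-frame mm [-1.9 -2.4 21.7] rotvec [0.3 0.  0.1]
```

Request:
{"fn": "arm_command", "kwargs": {
  "increments": "-0.001 -0.004 0.009 0.3 0 0; -0.001 -0.002 0.008 0 0 0; 0 0 0.005 0 0 0; 0 0 0 0 0 0"
}}

```text
clock: 13.67
tcp_pos: [0.4271, -0.2796, 0.0294]
ee_rot: [0.889, 0.449, 0.078, -0.037]
contact_force: [-0.2, 0.1, 0.4]
opening: 0.998
```

Run:
```python
from h import *
im=grab("top","tp");crop(im,320,220,60,60,10,"tp1",1.3)
im=grab("side","sp");crop(im,195,240,90,90,7,"sp1",1.5)
st();plan([.430,-.281,.030],Rt(10,np.radians(53.5)))
```

```text
rack TCP [-309.9  -77.9   29.9] zdir [ 0.1063  0.1358 -0.985 ] F [ 0.1  0.3 -0. ] open 0.997 t 13.7667 q [-0.79  0.47  1.89  0.24  0.82 -0.32]
t 13.7667 rows 1 mm/row [0.7 2.8 0.1] deg/row [0.27 0.07 0.08] | straight tool-frame mm [0.7 2.8 0.1] rotvec [0.3 0.1 0.1]
```

View pics/tp1.png

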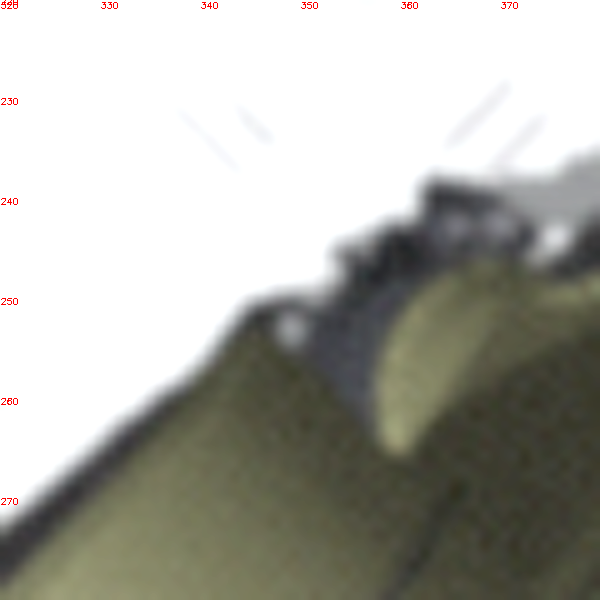

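View pics/sp1.png

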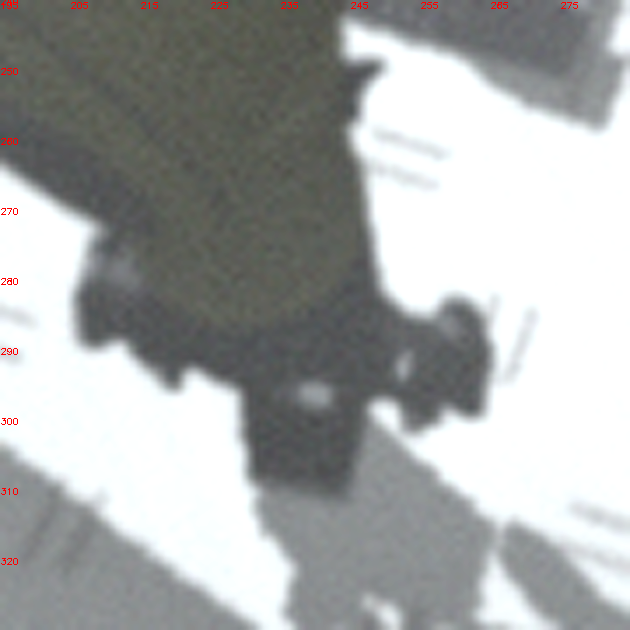

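Request:
{"fn": "arm_command", "kwargs": {
  "increments": "0.001 0.003 0 0.3 0 0; 0 0 0 0 0 0; 0 0 0 0 0 0; 0 0 0 0 0 0; 0 0 0 0 0 0; 0 0 0 0 0 0; 0 0 0 0 0 0; 0 0 0 0 0 0",
  "grip": 0.3,
  "newtons": 30
}}

```text
clock: 14.43
tcp_pos: [0.4315, -0.2819, 0.0306]
ee_rot: [0.889, 0.449, 0.077, -0.039]
contact_force: [-0.5, 0.1, -0.5]
opening: 0.467
```

Run:
```python
from h import *
st()
im=grab("side","sq");crop(im,195,240,90,90,7,"sq1",1.5)
```

```text
rack TCP [-308.4  -82.1   30.6] zdir [ 0.1027  0.1381 -0.9851] F [-0.5  0.1 -0.5] open 0.467 t 14.4333 q [-0.78  0.47  1.88  0.23  0.83 -0.31]
```

View pics/sq1.png

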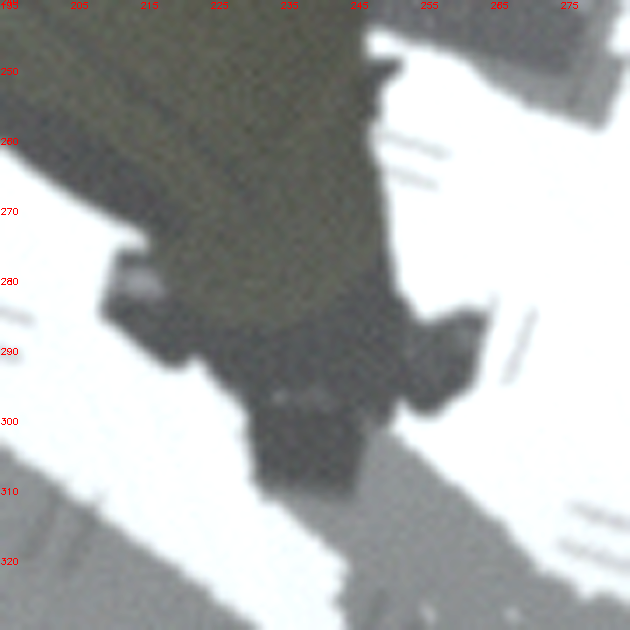

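Request:
{"fn": "arm_command", "kwargs": {
  "increments": "0.003 0 -0.02 0 0 0; 0.006 0 -0.035 0 0 0; 0.006 0 -0.035 0 0 0; 0.006 0 -0.035 0 0 0; 0.006 0 -0.035 0 0 0; 0 0 0 0 0 0"
}}

```text
clock: 14.98
tcp_pos: [0.4284, -0.2805, 0.1961]
ee_rot: [0.89, 0.448, 0.075, -0.044]
contact_force: [0.0, -0.6, -1.2]
opening: 0.462
```

Run:
```python
from h import *
st();plan(W((-60,-51,175)),Rt(10))
M,o=cur();G=T(W((-60,-51,175)),Rt(10));from scipy.linalg import expm
L=np.real(logm(np.linalg.inv(M)@G));print([rk((M@expm(L*k/4).real)[:3,3]).round(0).tolist() for k in range(5)])
im=grab("side","sr")
```

```text
rack TCP [-309.6  -79.   196.1] zdir [ 0.094   0.1459 -0.9848] F [ 0.  -0.6 -1.2] open 0.462 t 14.9833 q [-0.79  0.26  1.69  0.18  1.24 -0.21]
t 14.9833 rows 7 mm/row [34.8 -1.3  9.2] deg/row [-0.3   0.01  1.19] | straight tool-frame mm [243.5   9.7  64.1] rotvec [-2.1  0.1  8.3]
[[-310.0, -79.0, 196.0], [-248.0, -68.0, 191.0], [-185.0, -60.0, 186.0], [-123.0, -54.0, 180.0], [-60.0, -51.0, 175.0]]
```

View pics/sr.png

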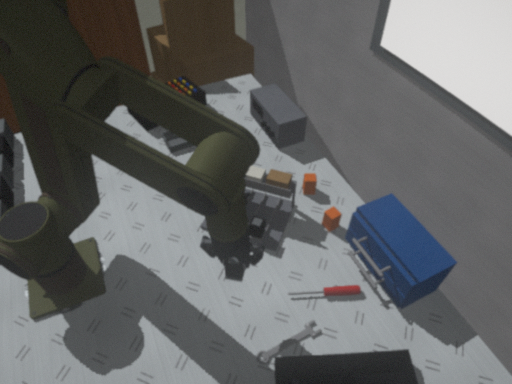

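The relay is held at (235,268), clear of the bench. Moving it above the lane.

Request:
{"fn": "arm_command", "kwargs": {
  "increments": "0.03 -0.001 0.006 -0.3 0 1.2; 0.033 -0.001 0.007 -0.3 0 1.2; 0.034 -0.001 0.008 -0.3 0 1.2; 0.034 -0.001 0.008 -0.3 0 1.2; 0.034 -0.001 0.008 -0.3 0 1.2; 0.034 -0.001 0.008 -0.3 0 1.2; 0.025 -0.001 0.006 -0.3 0 1.2; 0 0 0 0 0 0"
}}

```text
clock: 15.7
tcp_pos: [0.5693, -0.0937, 0.1716]
ee_rot: [0.924, 0.373, 0.074, -0.037]
contact_force: [0.5, -0.4, -0.7]
opening: 0.467
```

Run:
```python
from h import *
im=grab("side","su");crop(im,215,170,70,75,8,"su1",2)
im=grab("top","tu");crop(im,265,175,60,60,10,"tu1",1.6)
st();plan(W((-41,-51,120)),Rt(10))
```

```text
rack TCP [-81.5 -46.4 171.3] zdir [ 0.1064  0.1228 -0.9867] F [ 0.3  0.1 -1.1] open 0.467 t 15.8 q [-0.34  0.33  1.66  0.17  1.1   0.39]
t 15.8 rows 2 mm/row [15.7  2.3 28.7] deg/row [-0.33  0.34 -0.55] | straight tool-frame mm [31.8  4.7 57.2] rotvec [-0.7  0.7 -1.1]
```

View pics/su1.png

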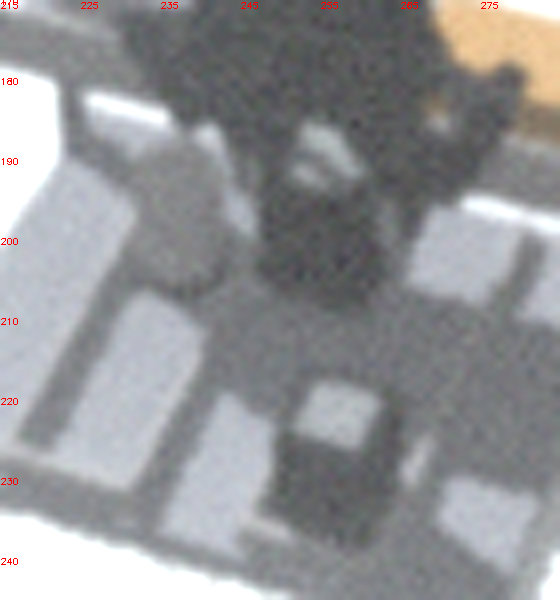

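View pics/tu1.png

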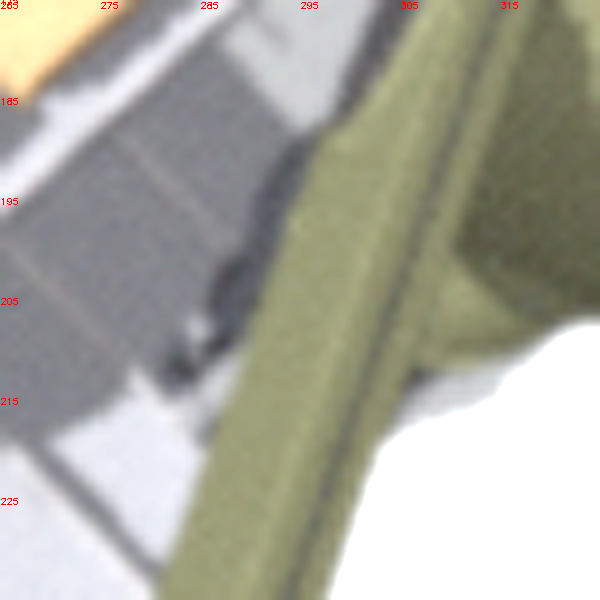

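Request:
{"fn": "arm_command", "kwargs": {
  "increments": "0.02 0.003 0 -0.6 0.6 -0.5; 0.022 0.002 0.01 0 0 -0.5; 0 0 0.02 0 0 0; 0 0 0 0 0 0"
}}

```text
clock: 16.13
tcp_pos: [0.5992, -0.0706, 0.1451]
ee_rot: [0.921, 0.38, 0.076, -0.034]
contact_force: [-2.0, 0.3, -1.1]
opening: 0.466
```

Run:
```python
from h import *
st();plan(W((-40,-50,100)),Rt(10))
```

```text
rack TCP [-40.4 -51.3 145.1] zdir [ 0.1148  0.1207 -0.986 ] F [-2.   0.3 -1.1] open 0.466 t 16.1333 q [-0.28  0.38  1.64  0.17  1.04  0.43]
t 16.1333 rows 2 mm/row [-3.6 -0.6 22.2] deg/row [-0.12  0.21 -0.11] | straight tool-frame mm [-7.1 -1.1 44.5] rotvec [-0.2  0.4 -0.2]
```

Request:
{"fn": "arm_command", "kwargs": {
  "increments": "-0.003 -0.001 0.02 0 0.4 0; -0.003 -0.002 0.02 0 0 0; 0 0 0 0 0 0"
}}

```text
clock: 16.38
tcp_pos: [0.5954, -0.0714, 0.104]
ee_rot: [0.922, 0.378, 0.079, -0.035]
contact_force: [-0.5, -0.4, -0.5]
opening: 0.463
```

Run:
```python
from h import *
im=grab("side","sv");crop(im,215,170,70,75,8,"sv1",2)
st();plan(W((-41,-50,60)),Rt(10))
```

```text
rack TCP [-43.5 -50.1 105.4] zdir [ 0.1203  0.1237 -0.985 ] F [-1.1 -0.4 -0.6] open 0.467 t 16.4333 q [-0.29  0.42  1.7   0.19  0.95  0.4 ]
t 16.4333 rows 2 mm/row [-2.7 -0.  22.6] deg/row [-0.07  0.03 -0.18] | straight tool-frame mm [-5.4  0.1 45.2] rotvec [-0.1  0.1 -0.4]
```

View pics/sv1.png

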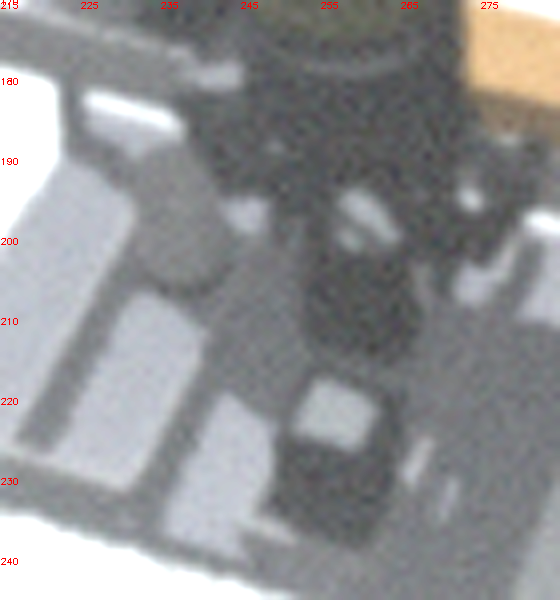

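Run:
```python
from h import *
f=lambda c:(215+(c[0]+.5)/8-.5,170+(c[1]+.5)/8-.5)
for l,c,z in [("new bot L",(305,335),.075),("new bot R",(398,362),.075),("old top back L",(308,372),.077),("old top back R",(392,390),.077),("old topfront L",(275,432),.077),("old topfront R",(370,455),.077)]: print(l,rk(onz("side",f(c),z)))
```

```text
new bot L [-54.9614 -28.3768  75.    ]
new bot R [-55.4171 -65.6226  75.    ]
old top back L [-72.7898 -36.1589  77.    ]
old top back R [-70.2493 -68.3544  77.    ]
old topfront L [-103.1794  -34.4815   77.    ]
old topfront R [-101.3098  -70.6522   77.    ]
```

Request:
{"fn": "arm_command", "kwargs": {
  "increments": "-0.003 -0.001 0.02 0 0 0; -0.003 -0.001 0.02 0 0 0; 0 0 0 0 0 0"
}}

```text
clock: 16.68
tcp_pos: [0.5969, -0.0737, 0.0689]
ee_rot: [0.922, 0.377, 0.082, -0.032]
contact_force: [-0.5, 0.0, -1.0]
opening: 0.465
```

Run:
```python
from h import *
st();plan(W((-43,-51,44)),Rt(10))
```

```text
rack TCP [-44.2 -51.9  68.9] zdir [ 0.1266  0.1211 -0.9845] F [-0.5  0.  -1. ] open 0.465 t 16.6833 q [-0.29  0.47  1.74  0.2   0.86  0.38]
t 16.6833 rows 1 mm/row [-3.1 -0.9 24.7] deg/row [ 0.22 -0.09 -0.51] | straight tool-frame mm [-3.2 -1.  24.7] rotvec [ 0.2 -0.1 -0.5]
```

Request:
{"fn": "arm_command", "kwargs": {
  "increments": "-0.001 -0.002 0.009 0.2 0 -0.5; 0 0 0 0 0 0"
}}

```text
clock: 16.85
tcp_pos: [0.5966, -0.0734, 0.0618]
ee_rot: [0.92, 0.381, 0.082, -0.033]
contact_force: [0.1, 1.5, -2.3]
opening: 0.465
```

Run:
```python
from h import *
im=grab("side","sw");crop(im,215,170,70,75,8,"sw1",2)
st();plan(W((-43,-51,44)),Rt(10))
M,o=cur();print("jaw yaw err deg",np.degrees(np.arctan2(M[1,0],M[0,0])-rack[2]))
```

```text
rack TCP [-43.6 -52.8  63. ] zdir [ 0.1291  0.122  -0.9841] F [ 0.4  0.2 -1.1] open 0.467 t 16.9 q [-0.29  0.47  1.75  0.21  0.84  0.37]
t 16.9 rows 1 mm/row [-2.8 -1.8 18.8] deg/row [ 0.29 -0.23 -0.04] | straight tool-frame mm [-2.8 -1.8 18.8] rotvec [ 0.3 -0.2 -0. ]
jaw yaw err deg -0.03573274638880539
```

View pics/sw1.png

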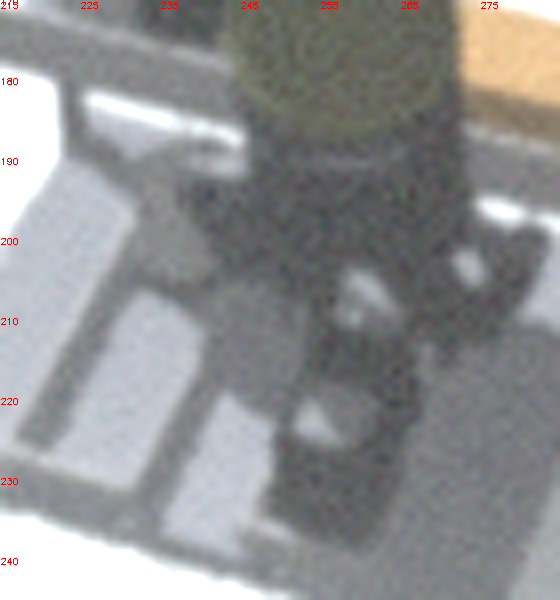

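Request:
{"fn": "arm_command", "kwargs": {
  "increments": "-0.001 -0.002 0.007 0.3 -0.2 0; -0.001 -0.001 0.006 0 0 0; 0 0 0 0 0 0"
}}

```text
clock: 17.15
tcp_pos: [0.5985, -0.0725, 0.0524]
ee_rot: [0.92, 0.381, 0.083, -0.032]
contact_force: [0.4, 1.1, -1.4]
opening: 0.468
```

Run:
```python
from h import *
st();plan(W((-43,-51,44)),Rt(10))
```

```text
rack TCP [-42.2 -52.2  52.4] zdir [ 0.1286  0.1216 -0.9842] F [ 0.4  1.1 -1.4] open 0.468 t 17.15 q [-0.29  0.49  1.75  0.21  0.82  0.36]
t 17.15 rows 1 mm/row [-2.2 -1.2  8.1] deg/row [ 0.28 -0.19 -0.  ] | straight tool-frame mm [-2.2 -1.2  8.1] rotvec [ 0.3 -0.2 -0. ]
```

Request:
{"fn": "arm_command", "kwargs": {
  "increments": "-0.001 -0.001 0.005 0 0 0; 0 -0.001 0.002 0 0 0; 0 0 0 0 0 0"
}}

```text
clock: 17.4
tcp_pos: [0.5977, -0.0707, 0.0452]
ee_rot: [0.92, 0.381, 0.083, -0.031]
contact_force: [0.0, -0.2, -1.0]
opening: 0.465
```

Run:
```python
from h import *
st();plan(W((-46,-51,43)),Rt(10))
```

```text
rack TCP [-41.5 -50.3  45.2] zdir [ 0.1296  0.1213 -0.9841] F [ 0.  -0.2 -1. ] open 0.465 t 17.4 q [-0.28  0.5   1.76  0.21  0.8   0.36]
t 17.4 rows 1 mm/row [-4.8  0.7  1.3] deg/row [ 0.34 -0.22  0.03] | straight tool-frame mm [-4.8  0.7  1.3] rotvec [ 0.3 -0.2  0. ]
```

Request:
{"fn": "arm_command", "kwargs": {
  "increments": "0 0 0.0015 0 0 0; 0 0 0.0015 0 0 0"
}}

```text
clock: 17.57
tcp_pos: [0.5982, -0.07, 0.0424]
ee_rot: [0.92, 0.381, 0.084, -0.031]
contact_force: [-4.4, -2.0, 20.0]
opening: 0.464
```

Run:
```python
from h import *
st()
```

```text
rack TCP [-40.7 -50.2  42.4] zdir [ 0.1299  0.1215 -0.9841] F [-4.4 -2.  20. ] open 0.464 t 17.5667 q [-0.28  0.5   1.77  0.22  0.79  0.36]
```

Request:
{"fn": "arm_command", "kwargs": {
  "increments": "0 0 0 0 0 0; -0.003 0 -0.0005 0 0 0; -0.002 0 -0.0003 0 0 0"
}}

```text
clock: 17.82
tcp_pos: [0.5953, -0.0734, 0.0428]
ee_rot: [0.92, 0.382, 0.084, -0.031]
contact_force: [3.2, 4.4, -0.0]
opening: 0.464
```

Run:
```python
from h import *
st()
```

```text
rack TCP [-45.1 -50.6  42.8] zdir [ 0.1314  0.1216 -0.9838] F [ 3.2  4.4 -0. ] open 0.464 t 17.8167 q [-0.29  0.5   1.77  0.22  0.79  0.35]
```

Request:
{"fn": "arm_command", "kwargs": {
  "increments": "-0.0015 0 -0.0003 0 0 0; -0.0015 0 -0.0003 0 0 0"
}}

```text
clock: 17.98
tcp_pos: [0.5953, -0.0739, 0.0435]
ee_rot: [0.92, 0.38, 0.087, -0.032]
contact_force: [4.1, 5.4, -2.8]
opening: 0.465
```

Run:
```python
from h import *
st()
im=grab("side","sx");crop(im,215,170,70,75,8,"sx1",2)
```

```text
rack TCP [-45.5 -50.9  43.5] zdir [ 0.1358  0.1251 -0.9828] F [ 4.1  5.4 -2.8] open 0.465 t 17.9833 q [-0.29  0.5   1.77  0.23  0.79  0.34]
```

View pics/sx1.png

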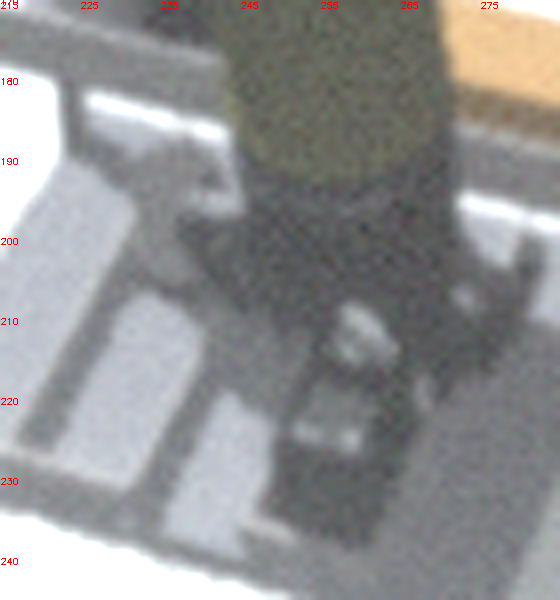

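Request:
{"fn": "arm_command", "kwargs": {
  "increments": "0 0 0.0005 0 -0.6 0; 0 0 0.0007 0 0 0; 0 0 0 0 0 0"
}}

```text
clock: 18.28
tcp_pos: [0.5959, -0.0736, 0.0426]
ee_rot: [0.921, 0.38, 0.083, -0.03]
contact_force: [1.0, 1.0, 0.1]
opening: 0.464
```

Run:
```python
from h import *
st()
```

```text
rack TCP [-44.8 -51.1  42.6] zdir [ 0.1294  0.118  -0.9845] F [1.  1.  0.1] open 0.464 t 18.2833 q [-0.29  0.5   1.77  0.21  0.79  0.36]
```

Request:
{"fn": "arm_command", "kwargs": {
  "increments": "0 0 0 0 0 0; 0 0 0 0 0 0; 0 0 0 0 0 0; 0 0 0 0 0 0; 0 0 0 0 0 0; 0 0 0 0 0 0; 0 0 0 0 0 0; 0 0 -0.015 0 0 0; 0 0 -0.03 0 0 0; 0 0 -0.035 0 0 0",
  "grip": 1
}}

```text
clock: 19.12
tcp_pos: [0.579, -0.0823, 0.1149]
ee_rot: [0.921, 0.38, 0.075, -0.035]
contact_force: [0.0, 0.0, -0.2]
opening: 0.998
```

Request:
{"fn": "arm_command", "kwargs": {
  "increments": "-0.01 0 -0.035 0 0 0; -0.03 0 -0.02 0 0 0; -0.035 0 -0.01 0 0 0; -0.035 0 -0.01 0 0 0; -0.035 0 0 0 0 0; -0.035 0 0 0 0 0; 0 0 0 0 0 0"
}}

```text
clock: 19.7
tcp_pos: [0.4469, -0.2238, 0.171]
ee_rot: [0.919, 0.384, 0.082, -0.026]
contact_force: [-0.6, -1.1, -1.2]
opening: 0.999
```

Run:
```python
from h import *
st()
im=grab("side","sy");crop(im,205,170,90,90,7,"sy1",2)
im=grab("top","ty");crop(im,255,170,65,65,9,"ty1",1.8)
```

```text
rack TCP [-256.4  -51.9  171. ] zdir [ 0.1304  0.111  -0.9852] F [-0.6 -1.1 -1.2] open 0.999 t 19.7 q [-0.68  0.24  1.8   0.19  1.08  0.02]
```

View pics/sy1.png

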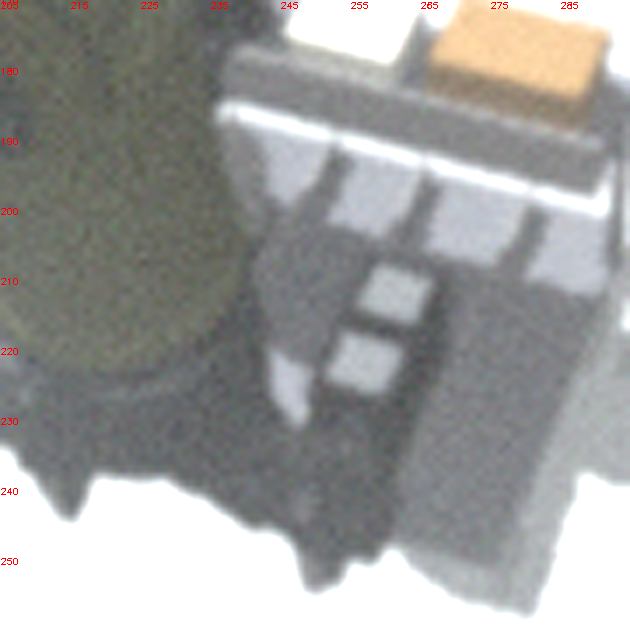

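View pics/ty1.png

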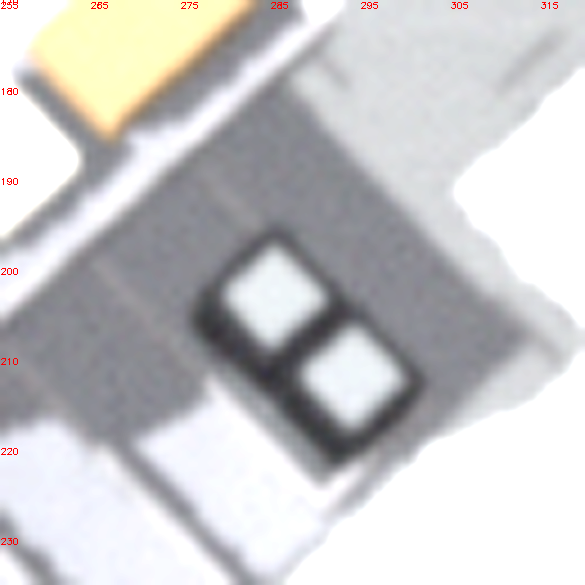

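Run:
```python
from h import *
im=cv2.imread("pics/ty.png",0);x,y,w,h=270,190,40,40
g=cv2.resize(im[y:y+h,x:x+w],None,fx=8,fy=8,interpolation=cv2.INTER_CUBIC)
_,m=cv2.threshold(g,95,255,0)
for c in cv2.findContours(m,1,2)[0]:
    A=cv2.contourArea(c)
    if 1500<A<8000:
        P=np.array([rk(onz("top",(x+(u+.5)/8-.5,y+(v+.5)/8-.5),.077))[:2] for u,v in c[:,0]]).astype(np.float32);print(A,cv2.minAreaRect(P))
b=cv2.imread("pics/top0.png").astype(int);a=cv2.imread("pics/ty.png").astype(int)
im=cv2.imread("pics/ty.png");cv2.imwrite("pics/tyb.png",im)
```

```text
1567.5 ((-78.93743896484375, 30.95954704284668), (20.892200469970703, 20.75026512145996), 46.3780517578125)
4000.0 ((-89.586669921875, -50.21756362915039), (27.001066207885742, 26.223848342895508), 89.94691467285156)
3924.0 ((-49.834434509277344, -50.08815383911133), (27.162029266357422, 25.728668212890625), 87.95662689208984)
5657.0 ((-75.15296936035156, -108.34329223632812), (40.45887756347656, 42.07784652709961), 46.811370849609375)
```

View pics/tyb.png

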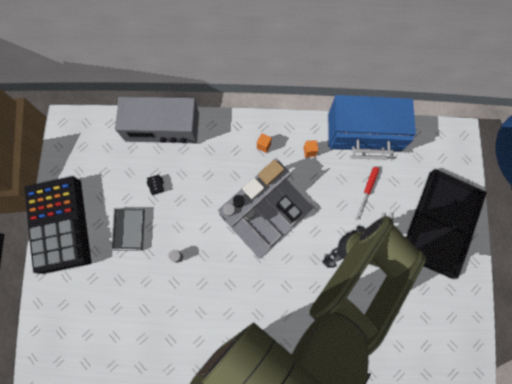

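```bash
python3 -c "
from cell import manip
print(manip.job_done())"
```

```text
the job is handed in; nothing more can be done
None
```

The relay lane is restocked. The old relay stands against the front stop of the right lane, and the new one stands directly behind it. I handed the job in at about 20 s on the robot's clock.

- **Old relay:** I gripped it under the deck with the fingers tilted about 44° and drew it forward to the stop. After release, one view suggested a gap of about 3 mm to the stop, though another did not. I then pushed it from behind with the shut fingers until it would move no further, at about 9 N.
- **New relay:** I picked it up from the bench and lowered it until it touched the lane floor, pressing with about 20 N. I slid it forward until it met the old relay, then released it there.
- **Final check:** In the top view the relay centres measured 89.6 mm and 49.8 mm in front of the deck edge. The expected positions were 90 mm and 50 mm, and the 39.8 mm spacing means they are in contact. Both stand upright, within about 0.2 mm of the lane centre and about 2° of square.
- **Forces:** The highest force I read at the tool was about 20 N, but I only saw readings at the end of each move.
- **Bystanders:** Everything visible in the last top view looked undisturbed by eye. The arm hid the wrench. I last saw the wrench in place while carrying the new relay, and the lane can in place just before releasing it.
- **Disagreement:** The two cameras differed by about 4–5 mm on raised points, so I averaged them and relied on contact forces for the final positions.

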